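# Set up and wedge a two-part glass-blowing mould

### The arm

A 6-joint arm with a two-finger parallel gripper is mounted at the origin on the work surface. World frame = base frame: x ahead of the robot, y to its left, z up, the work surface at z = 0. Lengths are in m, angles in rad, forces in N, time in s.
With the tool pointing down it reaches from about 0.375 to 0.9 m from the base axis. Payload 3.1 kg.
Tool frame: the origin (TCP) lies on the front face of the gripper's body, between the roots of the fingers; the fingertips stand 73 mm ahead of it and the grasp point (between the pads) lies 54 mm ahead of it (manip.tips_ahead is the distance from the TCP to the fingertips, in m); z points along the fingers, y is the line along which they close (so a half turn about z gives the same grasp; the last joint's range is limited). The gripper opens to 85 mm and grips with 20 to 120 N. Pads are 22 mm wide; open, the fingers measure 114 mm over their backs; the gripper's body (76 mm by 85 mm) begins 54 mm behind the grasp point. The pads swing forward as they close: fully open they stand 13 mm farther back than shut.
Start: joints at [-1.367, 0.527, 1.433, -0, 1.181, -0.178], TCP at [0.233, -0.58, 0.304] pointing down, gripper open.
Joint ranges: [-3.08, 3.08], [-0.75, 2.2], [0.22, 2.44], [-1.43, 4.57], [0, 2.65], [-2.85, 2.85]. Speed limits (rad/s): [2.79, 2.79, 3.14, 3.14, 3.14, 3.14].

### API

Orientations are given as a unit quaternion [x, y, z, w].
In Python, from station import sense, eyes, workorder, manip gives the robot as it stands.
- The arm moves only by the shell command python3 -m inch 'ROWS' [OPENING] [FORCE]. ROWS is JSON, a list of rows, each an object of numbers: "dx", "dy", "dz": the shift along the tool's x, y, z in cm; "wx", "wy", "wz": the turn, a rotation vector about the tool's x, y, z in degrees. In form: [{"dx": .., "dy": .., "dz": .., "wx": .., "wy": .., "wz": ..}, ...]. A call has 1 to 10 rows; each row shifts and turns the commanded pose from where the row before left it, along the tool's axes as they then stand; what a row does not reach is not made up. A row lasts 1/8 s, in which the tool goes at most 62.5 mm and 10.7 degrees, less where a joint would pass 70% of its speed; a pose out of reach is approached as far as the arm can. A call with a gripper value outside its range is refused whole. OPENING is the opening, from 0 (shut) to 1 (fully open), set as the call begins (- or left out, the last holds). The fingers move at their own pace and stop on an object; FORCE is the grip in N (left out, the last holds). Time passes only in rows, so rows that do not move let the fingers close. It gives the time, the measured TCP pose, the force, the opening and the grip force at its end, in the units of the state.
- sense(): the state, without advancing time (a new reading comes with each control period).
- eyes.snapshot(name): name is "scene" or "top" or "wrist"; returns the picture (480x640x3 uint8, red, green, blue); there is no depth.
- eyes.camera_params(name): a dict with "fx", "fy", "cx", "cy" (pixels), "rvec" (rotation vector, rad) and "tvec" (3), from world to camera coordinates, as OpenCV has them. Camera axes: x right, y down, z forward; pixel columns grow to the right and rows downward; lengths in m; the calibration is good to about 2 mm. The wrist camera is an equidistant fisheye: a pixel r from the principal point sees the ray r / f radians off the axis. A picture is of the moment at which its call begins: read the wrist's pose just before it. camera_params takes no time and is no camera call; for the wrist camera it gives the pose at the moment of the call.
- workorder.sign_off(): hands the job in; it is judged then, once.
The state is a dict: "t": time; "q": joint angles; "qd": joint speeds; "tau": joint torques, N m; "tcp_pos": TCP position; "tool_rot": TCP orientation; "force": force on the tool from outside, world axes, zero at the start; "ft_torque": the same for the moment, N m; "finger_gap": opening from 0.0 (shut) to 1.0 (fully open); "gripper_force": force on a finger pad.
Only numpy, scipy, OpenCV 4.12 (cv2) and the standard library are available. Lean on these libraries where they do the work, as an engineer would, in place of code of your own. Each camera call takes 0.05 s, during which the arm holds its last target. There are 200 camera calls.

### The job

Set up the wooden blowing mould in the clamping frame: stand the thick half against the frame's upright end stop with its hollow facing along the row, the thin half next to it so the two hollows meet, then the black graphite plate upright behind the thin half, and drive the wedge down, narrow end first, between the plate and the leaning end cheek until the whole row is closed up tight, everything centred across the frame. Only when the row is tight, lay the brass neck ring flat on top, centred over the mould's round opening. Leave the green tumbler and the amber paperweight where they stand.

Things in the scene. Friction and masses are not known exactly. Their poses are not given: they have to be found in the camera images.
- frame: Fixed frame: wood bed 100 x 224 (y) mm, top at z = 18, dark steel ends 84 high, long sides open. Origin at bench level, mid-row; z up, y from stop to leaning cheek. Stop face upright at y = -66. Cheek face at y = 66 at the bed, leaning out 1 in 4 like the wedge. Tight row: origins of both halves at y = -10 mm, plate 38, wedge 57 with its foot 8 mm above the bed (4 mm more per mm of play).
- thick_half: The thicker mould half, brown wood block 50 mm wide (x), 56 mm thick (y), 60 mm tall, 0.13 kg, with a half-round upright hollow of 16 mm radius, open at the top, in one 50 x 60 face. Origin: middle of that hollowed (parting) face at the underside, on the hollow's axis; z up; the block lies from y = 0 to y = -56 mm, so the hollow faces +y. Grip it across x.
- thin_half: The thinner mould half, brown wood block 50 mm wide (x), 40 mm thick (y), 60 mm tall, 0.09 kg, with the same half-round hollow. Origin: middle of its hollowed face at the underside; z up; the block lies from y = 0 to y = +40 mm, so the hollow faces -y. Grip it across x.
- plate: Black graphite plate standing on edge, 54 mm wide (x), 16 mm thick (y), 60 mm tall, 0.10 kg. Origin: centre of its underside; z up. Grip it across x.
- wedge: Pale wood wedge standing on its narrow end, easily tipped; 50 mm wide (x), 80 tall, 80 g. Origin: centre of its foot, 22 mm thick (y); z up. Its -y face is upright (goes against the plate); its +y face slopes out 1 in 4 (goes against the cheek), from y = 11 to 30 mm near the top; top outer corner bevelled. Grip across x near the top. About 10 to 20 N downward drives it home and closes the row.
- neck_ring: Brass ring lying flat, 56 mm outer and 36 mm inner diameter, 22 mm tall, 0.22 kg. Origin: centre of its underside; z up.
- tumbler: Green glass tumbler, 72 mm across the mouth, 85 mm tall, a bystander to be left standing. Origin: centre of its underside.
- paperweight: Amber glass domed paperweight, 74 mm across, 57 mm tall, a bystander to be left standing. Origin: centre of its underside.
Things that resemble listed ones, but are neither listed nor needed, are in the scene too. Several things have the shape of the plate; the one meant has the colours described above.

How it is judged:
By the outcome, as a careful person would: the job done as asked, in the order asked, and still so for the second after the job is handed in, with the robot touching nothing.
It also fails if it takes over 144 s, if anything falls off the work surface, if the arm or the gripper's body presses on something with over 40 N, if the wrist force passes 120 N, or if a joint passes its speed limit or range.

## Working session

There is one attempt and no reset: what is moved stays moved. The work goes in short steps, Python scripts to look and compute and a shell command to move; the robot and the scene stay as the last step left them, time stands still between calls to the robot, and variables do not carry over. Pictures are saved under pics/ and viewed, at most 14 in all, crops included, and the job is handed in when it is done.

```bash
ls; mkdir -p pics; python3 - <<'E'
from station import sense, eyes
import cv2
for n in ("scene","top"):
    im=eyes.snapshot(n); cv2.imwrite(f"pics/{n}0.png",im[:,:,::-1]); print(n,eyes.camera_params(n))
print(sense())
E
```

```text
pics
scene {'fx': 596.3519157217474, 'fy': 596.3519157217474, 'cx': 319.9751345141757, 'cy': 229.1896357177374, 'rvec': array([ 2.11692433,  0.83923095, -0.38217979]), 'tvec': array([-0.33961091, -0.17328766,  1.51481206])}
top {'fx': 574.7804050498338, 'fy': 574.7804050498338, 'cx': 321.87348796854604, 'cy': 226.7677353657941, 'rvec': array([ 2.16796308, -2.13350412,  0.12419286]), 'tvec': array([-0.00934211,  0.46998565,  1.13415813])}
{'t': 0.1, 'q': array([-1.36748505e+00,  5.28370656e-01,  1.43378663e+00, -6.78164923e-06,
        1.18142205e+00, -1.78489280e-01]), 'qd': array([ 3.13144191e-05, -2.84878038e-03, -2.46568453e-03, -1.41313525e-03,
       -3.09050361e-04, -6.44204821e-04]), 'tau': array([ 6.36653567e-05, -4.43304527e+01, -1.78586036e+01, -2.26115153e-04,
        3.91608541e-03,  1.04489251e-05]), 'tcp_pos': array([ 0.23279676, -0.57947255,  0.30302894]), 'tool_rot': array([ 9.81833083e-01,  1.89744068e-01, -1.54635131e-05, -9.93224641e-04]), 'force': array([ 0.86053909, -0.25158142, -0.03203573]), 'ft_torque': array([-0.0316901 , -0.01138507,  0.05320832]), 'gripper_force': 0.0, 'finger_gap': 0.9999186724725369}
```

View pics/top0.png

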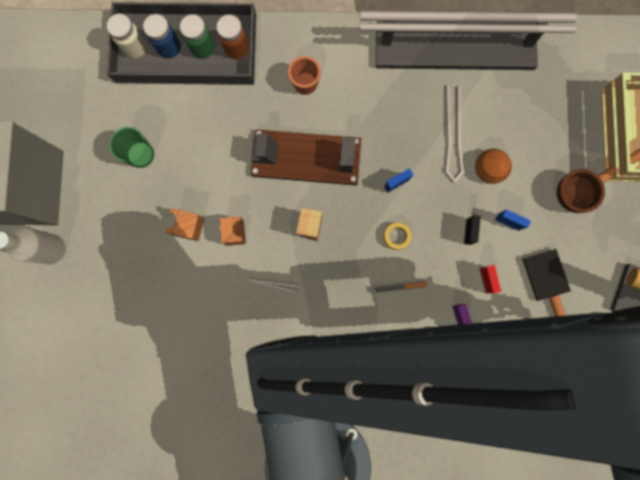

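View pics/scene0.png

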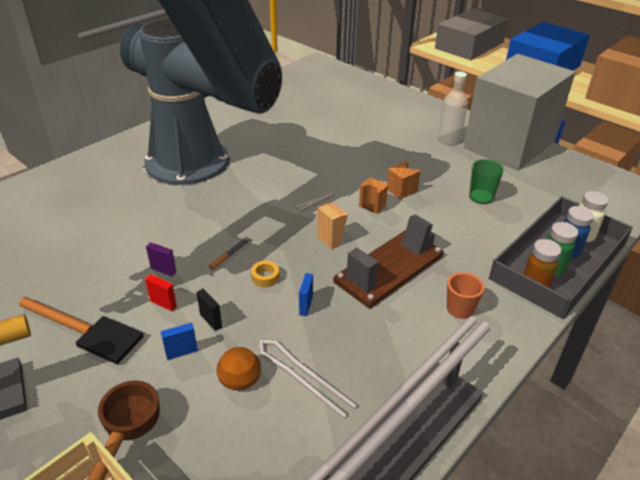

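Top: frame at (306,157), thick/thin halves near (184,224)/(232,230), wedge (309,223), ring (398,235), black plate (473,230) versus blue/red/purple lookalikes. Amber paperweight at (493,165), tumbler at (130,147).

```bash
cat > h.py <<'E'
import numpy as np, cv2
from station import sense, eyes
from scipy.spatial.transform import Rotation as R
def world(name,px,z,p=None):
    p=p or eyes.camera_params(name); Rm=cv2.Rodrigues(np.array(p["rvec"]))[0]; t=np.array(p["tvec"])
    out=[]
    for (u,v),zz in zip(px,np.broadcast_to(z,len(px))):
        a=np.array([(u-p["cx"]),(v-p["cy"])])
        if name=="wrist":
            a=a/p["fx"]; th=np.hypot(*a); d=np.array([*(a/max(th,1e-9)*np.sin(th)),np.cos(th)])
        else: d=np.array([a[0]/p["fx"],a[1]/p["fy"],1])
        d=Rm.T@d; c=-Rm.T@t; out.append(c+d*(zz-c[2])/d[2])
    return np.array(out)
def proj(name,P,p=None):
    p=p or eyes.camera_params(name); Rm=cv2.Rodrigues(np.array(p["rvec"]))[0]
    c=(Rm@np.atleast_2d(P).T).T+np.array(p["tvec"])
    if name=="wrist":
        r=np.hypot(c[:,0],c[:,1]); th=np.arctan2(r,c[:,2]); return np.c_[p["cx"]+p["fx"]*th*c[:,0]/r,p["cy"]+p["fx"]*th*c[:,1]/r]
    return np.c_[p["cx"]+p["fx"]*c[:,0]/c[:,2],p["cy"]+p["fy"]*c[:,1]/c[:,2]]
def grab(name,fn,box=None,k=1):
    p=eyes.camera_params(name); im=eyes.snapshot(name)[:,:,::-1]
    if box: im=im[box[1]:box[3],box[0]:box[2]]
    if k!=1: im=cv2.resize(im,None,fx=k,fy=k,interpolation=cv2.INTER_CUBIC)
    cv2.imwrite("pics/"+fn,im); return p
def togo(xyz,yaw=None):
    """rows' units: shift in current tool axes (cm) to TCP xyz; tilt and yaw (deg) where yaw=world direction of tool y"""
    s=sense(); Q=R.from_quat(s["tool_rot"]); M=Q.as_matrix()
    print("tcp",s["tcp_pos"].round(4),"tool y dir deg",np.degrees(np.arctan2(M[1,1],M[0,1])).round(2),"t",round(s["t"],2))
    print(" d(cm)",(M.T@(np.array(xyz)-s["tcp_pos"])*100).round(2))
    if yaw is not None:
        y=np.array([np.cos(np.radians(yaw)),np.sin(np.radians(yaw)),0]); z=np.array([0,0,-1.]); D=np.c_[np.cross(y,z),y,z]
        print(" w(deg)",np.degrees((Q.inv()*R.from_matrix(D)).as_rotvec()).round(2)," d after turn",(D.T@(np.array(xyz)-s["tcp_pos"])*100).round(2))
E
python3 - <<'E'
from h import *
import numpy as np
grab("top","c1.png",(150,120,310,250),5); grab("top","c2.png",(290,120,550,310),3)
px=[(306,157),(184,224),(232,230),(309,223),(398,235),(473,230),(493,165),(130,147)]
print(world("top",px,[.018,.06,.06,.08,.022,.06,.03,.04]).round(3))
s=sense(); p=eyes.camera_params("wrist"); print(p); Rm=cv2.Rodrigues(p["rvec"])[0]; print(-Rm.T@p["tvec"]-s["tcp_pos"],Rm)
E
```

```text
[[ 0.617  0.034  0.018]
 [ 0.468  0.271  0.06 ]
 [ 0.457  0.175  0.06 ]
 [ 0.471  0.023  0.08 ]
 [ 0.457 -0.157  0.022]
 [ 0.464 -0.299  0.06 ]
 [ 0.603 -0.35   0.03 ]
 [ 0.628  0.394  0.04 ]]
{'fx': 371.64829954431775, 'fy': 371.64829954431775, 'cx': 317.5848940615533, 'cy': 238.5299939706038, 'rvec': array([-2.37918838,  1.60542916,  0.25605778]), 'tvec': array([-0.62547656, -0.04136666,  0.37899197])}
[0.0736567  0.02840214 0.06924743] [[ 0.37410795 -0.92738459 -0.00103427]
 [-0.88169403 -0.35602163  0.30961949]
 [-0.28750456 -0.11491921 -0.95085998]]
```

View pics/c1.png

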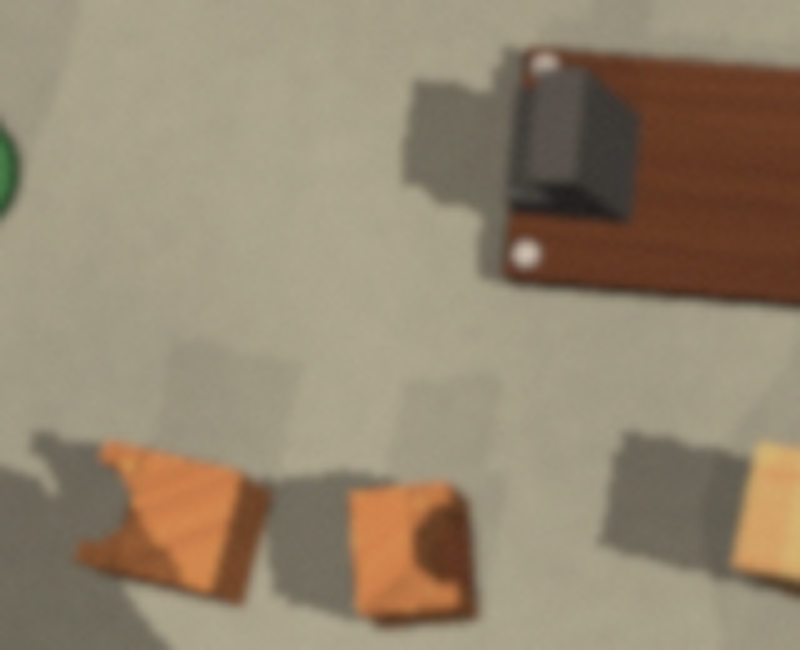

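View pics/c2.png

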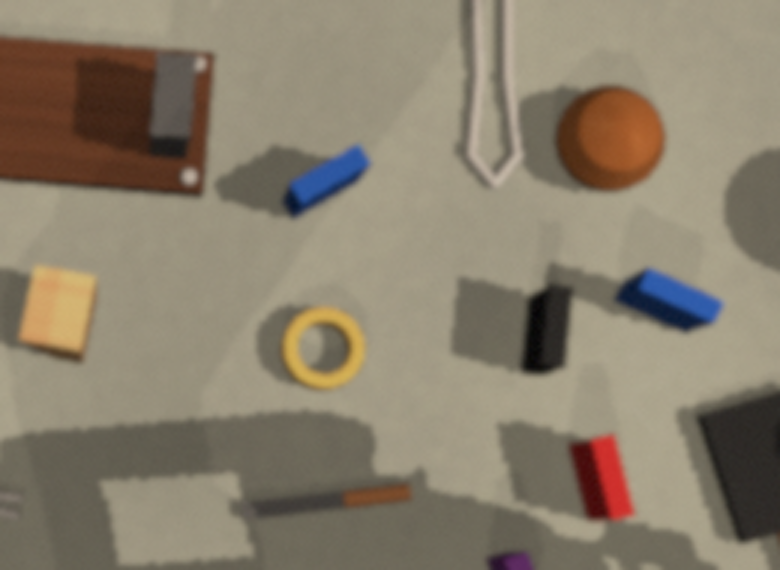

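```bash
python3 - <<'E'
from h import *
from station import manip
print([a for a in dir(manip) if a[0]!='_'], manip.tips_ahead)
f1=lambda L:[(150+x/5,120+y/5) for x,y in L]
f2=lambda L:[(290+x/3,120+y/3) for x,y in L]
def show(n,c,z):
    w=world("top",c,z)[:,:2]; e=np.roll(w,-1,0)-w
    print(n,"mean",w.mean(0).round(4),"corners",w.round(3).tolist(),"len",(np.hypot(*e.T)*1000).round(1),"ang",np.degrees(np.arctan2(e[:,1],e[:,0])).round(1))
show("bed",f1([(525,48)])+f2([(213,53),(201,193)])+f1([(505,278)]),.018)
show("cheekbot",f1([(640,115),(630,220)]),.018)
show("cheektop",f1([(588,70),(580,190)]),.084)
show("stoptop",f2([(158,52),(195,54),(188,137),(150,137)]),.084)
show("thick",f1([(105,445),(243,475),(212,592),(78,560)]),.06)
show("thin",f1([(350,492),(450,483),(461,606),(360,615)]),.06)
show("wedge",f2([(36,266),(96,273),(82,348),(22,340)]),.08)
show("plate",f2([(548,283),(572,288),(551,362),(527,360)]),.06)
print("ring",world("top",f2([(324,347),(283,347),(365,347)]),.022))
grab("scene","s1.png",(300,160,460,310),4)
E
```

```text
['PlanningError', 'tips_ahead'] 0.0726
bed mean [0.6179 0.034 ] corners [[0.674, 0.142], [0.66, -0.08], [0.561, -0.073], [0.576, 0.147]] len [222.3  99.4 220.1  98.4] ang [-93.7 175.7  86.   -3. ]
cheekbot mean [0.6239 0.0943] corners [[0.646, 0.093], [0.601, 0.096]] len [44.9 44.9] ang [176.2  -3.8]
cheektop mean [0.6217 0.1085] corners [[0.646, 0.108], [0.597, 0.109]] len [48.5 48.5] ang [177.9  -2.1]
stoptop mean [ 0.6125 -0.0504] corners [[0.641, -0.04], [0.64, -0.065], [0.585, -0.061], [0.584, -0.036]] len [24.3 55.8 24.8 57.2] ang [-92.4 175.9  90.8  -4.5]
thick mean [0.4684 0.2748] corners [[0.497, 0.298], [0.486, 0.242], [0.439, 0.253], [0.451, 0.306]] len [56.6 47.9 54.9 46.9] ang [-101.4  167.7   77.5  -10.3]
thin mean [0.4575 0.177 ] corners [[0.48, 0.2], [0.484, 0.16], [0.435, 0.154], [0.431, 0.194]] len [39.7 49.2 39.9 49.2] ang [ -83.9 -173.    96.     6.8]
wedge mean [0.4722 0.0214] corners [[0.499, 0.037], [0.495, -0.002], [0.446, 0.006], [0.45, 0.045]] len [39.2 49.7 39.1 49.1] ang [-95.9 170.5  83.3  -9.4]
plate mean [ 0.4689 -0.2997] corners [[0.496, -0.299], [0.492, -0.315], [0.443, -0.3], [0.444, -0.285]] len [16.  51.2 15.7 53.1] ang [-101.1  163.5   86.1  -15.9]
ring [[ 0.45521338 -0.15668217  0.022     ]
 [ 0.45478257 -0.1289472   0.022     ]
 [ 0.45564398 -0.18440367  0.022     ]]
```

View pics/s1.png

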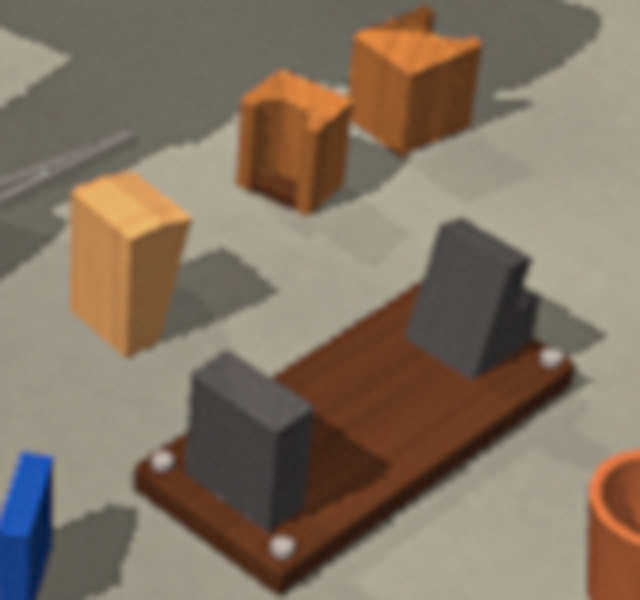

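Scene crop: the far end at (465,300) leans outwards (cheek, +y side), the near end (250,440) is the upright stop (-y); the wedge's slope faces right (+y). Plate candidates in the top view: black (473,230), blue (399,180) and (514,219), red (491,279), purple (462,314); only (473,230) is black and upright (the crop c2 at (548,325) confirms it).

```bash
python3 - <<'E'
from h import *
togo((.4684,.2748,.22),-11.5);togo((.4684,.2748,.22),168.5)
E
```

```text
tcp [ 0.2329 -0.5797  0.3034] tool y dir deg -68.12 t 0.25
 d(cm) [ 53.7  -70.52   8.42]
 w(deg) [-5.000e-02 -4.000e-02 -5.662e+01]  d after turn [88.43  6.04  8.34]
tcp [ 0.2329 -0.5797  0.3034] tool y dir deg -68.12 t 0.25
 d(cm) [ 53.7  -70.52   8.42]
 w(deg) [-4.0000e-02  5.0000e-02  1.2338e+02]  d after turn [-88.43  -6.04   8.34]
```

```bash
python3 -m inch '[{"wz":-9.5},{"wz":-9.5},{"wz":-9.5},{"wz":-9.5},{"wz":-9.3},{"wz":-9.3,"dy":5},{"dx":5.5,"dy":3},{"dx":6},{"dx":6},{"dx":6}]' 1 40 && python3 -m inch '[{"dx":6},{"dx":6},{"dx":6},{"dx":6},{"dx":6},{"dx":6},{"dx":6},{"dx":6},{"dx":6},{"dx":6}]' && python3 -m inch '[{"dx":6},{"dz":4},{"dz":4},{}]'; python3 - <<'E'
from h import *
togo((.4684,.2748,.092),-11.5)
E
```

```text
tcp [ 0.2329 -0.5797  0.3034] tool y dir deg -68.12 t 0.25
 d(cm) [ 53.69 -70.5   21.22]
 w(deg) [-5.000e-02 -4.000e-02 -5.662e+01]  d after turn [88.43  6.04 21.14]invalid input at $[0]: expected keys dx, dy, dz, wx, wy, wz
```

```bash
python3 -m inch '[{"dx":0,"dy":0,"dz":0,"wx":0,"wy":0,"wz":-9.5},{"dx":0,"dy":0,"dz":0,"wx":0,"wy":0,"wz":-9.5},{"dx":0,"dy":0,"dz":0,"wx":0,"wy":0,"wz":-9.5},{"dx":0,"dy":0,"dz":0,"wx":0,"wy":0,"wz":-9.5},{"dx":0,"dy":0,"dz":0,"wx":0,"wy":0,"wz":-9.3},{"dx":0,"dy":5,"dz":0,"wx":0,"wy":0,"wz":-9.3},{"dx":5,"dy":3,"dz":0,"wx":0,"wy":0,"wz":0},{"dx":6,"dy":0,"dz":0,"wx":0,"wy":0,"wz":0},{"dx":6,"dy":0,"dz":0,"wx":0,"wy":0,"wz":0},{"dx":6,"dy":0,"dz":0,"wx":0,"wy":0,"wz":0}]' 1 40 && python3 -m inch '[{"dx":6,"dy":0,"dz":0,"wx":0,"wy":0,"wz":0},{"dx":6,"dy":0,"dz":0,"wx":0,"wy":0,"wz":0},{"dx":6,"dy":0,"dz":0,"wx":0,"wy":0,"wz":0},{"dx":6,"dy":0,"dz":0,"wx":0,"wy":0,"wz":0},{"dx":6,"dy":0,"dz":0,"wx":0,"wy":0,"wz":0},{"dx":6,"dy":0,"dz":0,"wx":0,"wy":0,"wz":0},{"dx":6,"dy":0,"dz":0,"wx":0,"wy":0,"wz":0},{"dx":6,"dy":0,"dz":0,"wx":0,"wy":0,"wz":0},{"dx":6,"dy":0,"dz":0,"wx":0,"wy":0,"wz":0},{"dx":6,"dy":0,"dz":0,"wx":0,"wy":0,"wz":0}]' && python3 -m inch '[{"dx":5,"dy":0,"dz":4,"wx":0,"wy":0,"wz":0},{"dx":0,"dy":0,"dz":4,"wx":0,"wy":0,"wz":0},{"dx":0,"dy":0,"dz":0,"wx":0,"wy":0,"wz":0}]'; python3 - <<'E'
from h import *
togo((.4684,.2748,.092),-11.5)
E
```

```text
t: 1.5
tcp_pos: [0.3552, -0.3765, 0.3038]
tool_rot: [0.775, 0.632, 0.0, 0.0]
force: [1.5, -0.2, 0.4]
finger_gap: 1.001
gripper_force: 0.0
t: 2.75
tcp_pos: [0.4751, 0.2116, 0.3041]
tool_rot: [0.774, 0.633, 0.0, 0.0]
force: [1.0, -0.7, -0.2]
finger_gap: 0.998
gripper_force: 0.0
t: 3.12
tcp_pos: [0.4824, 0.2574, 0.2221]
tool_rot: [0.774, 0.633, -0.004, -0.001]
force: [-0.9, 0.5, 0.4]
finger_gap: 0.998
gripper_force: 0.0
tcp [0.4824 0.2574 0.2221] tool y dir deg -11.45 t 3.12
 d(cm) [ 1.48 -1.63 13.02]
 w(deg) [-0.4   0.22  0.05]  d after turn [ 1.43 -1.72 13.01]
```

```bash
python3 -m inch '[{"dx":1.4,"dy":-1.7,"dz":3,"wx":0,"wy":0,"wz":0},{"dx":0,"dy":0,"dz":4,"wx":0,"wy":0,"wz":0},{"dx":0,"dy":0,"dz":4,"wx":0,"wy":0,"wz":0},{"dx":0,"dy":0,"dz":2,"wx":0,"wy":0,"wz":0},{"dx":0,"dy":0,"dz":0,"wx":0,"wy":0,"wz":0}]' && python3 -m inch '[{"dx":0,"dy":0,"dz":0,"wx":0,"wy":0,"wz":0},{"dx":0,"dy":0,"dz":0,"wx":0,"wy":0,"wz":0},{"dx":0,"dy":0,"dz":0,"wx":0,"wy":0,"wz":0},{"dx":0,"dy":0,"dz":0,"wx":0,"wy":0,"wz":0},{"dx":0,"dy":0,"dz":0,"wx":0,"wy":0,"wz":0},{"dx":0,"dy":0,"dz":0,"wx":0,"wy":0,"wz":0}]' 0 40 && python3 -m inch '[{"dx":0,"dy":0,"dz":-3,"wx":0,"wy":0,"wz":0},{"dx":0,"dy":0,"dz":-5,"wx":0,"wy":0,"wz":0},{"dx":0,"dy":0,"dz":-5,"wx":0,"wy":0,"wz":0},{"dx":0,"dy":0,"dz":0,"wx":0,"wy":0,"wz":0}]'; python3 - <<'E'
from h import *
togo((.6152,-.0099,.22),-4.2)
E
```

```text
t: 3.75
tcp_pos: [0.4712, 0.2738, 0.0951]
tool_rot: [0.775, 0.632, -0.0, -0.0]
force: [0.3, 0.6, 0.5]
finger_gap: 0.995
gripper_force: 0.0
t: 4.5
tcp_pos: [0.4717, 0.2747, 0.0966]
tool_rot: [0.775, 0.633, 0.001, 0.001]
force: [-0.4, -0.3, 6.4]
finger_gap: 0.578
gripper_force: 42.5
t: 5.0
tcp_pos: [0.4728, 0.2753, 0.2294]
tool_rot: [0.774, 0.633, 0.005, 0.002]
force: [0.5, 0.4, -0.4]
finger_gap: 0.583
gripper_force: 42.1
tcp [0.4728 0.2753 0.2294] tool y dir deg -11.51 t 5.0
 d(cm) [-25.11  19.64   0.98]
 w(deg) [ 0.52 -0.26 -7.31]  d after turn [-27.4   16.29   0.94]
```

```bash
python3 -m inch '[{"dx":0,"dy":3,"dz":0,"wx":0,"wy":0,"wz":-7.3},{"dx":-4,"dy":3.3,"dz":0,"wx":0,"wy":0,"wz":0},{"dx":-5,"dy":3,"dz":0,"wx":0,"wy":0,"wz":0},{"dx":-5,"dy":3,"dz":0,"wx":0,"wy":0,"wz":0},{"dx":-5,"dy":2,"dz":0,"wx":0,"wy":0,"wz":0},{"dx":-5,"dy":2,"dz":0,"wx":0,"wy":0,"wz":0},{"dx":-3.1,"dy":0,"dz":0,"wx":0,"wy":0,"wz":0},{"dx":0,"dy":0,"dz":3,"wx":0,"wy":0,"wz":0},{"dx":0,"dy":0,"dz":0,"wx":0,"wy":0,"wz":0},{"dx":0,"dy":0,"dz":0,"wx":0,"wy":0,"wz":0}]' ; python3 - <<'E'
from h import *
togo((.6154,-.0079,.117),-4.2)
p=grab("wrist","w1.png")
# expected frame: bed corners offset unknown; stop face & cheek foot
o=np.array([.618,.028,0]);a=np.radians(-4.2);X=np.array([np.cos(a),np.sin(a),0]);Y=np.array([-np.sin(a),np.cos(a),0]);Z=np.array([0,0,1])
im=cv2.imread("pics/w1.png")
for x,y,z in [(-25,-66,84),(25,-66,84),(-25,66,18),(25,66,18),(-50,-66,18),(50,-66,18),(-50,66,18),(50,66,18),(-25,82.5,84),(25,82.5,84)]:
    u=proj("wrist",o+X*x/1e3+Y*y/1e3+Z*z/1e3,p)[0]; cv2.drawMarker(im,(int(u[0]),int(u[1])),(0,255,0),0,10,1)
cv2.imwrite("pics/w1b.png",im)
E
```

```text
t: 6.25
tcp_pos: [0.6126, -0.0111, 0.1946]
tool_rot: [0.732, 0.681, -0.0, -0.0]
force: [1.3, -0.7, -1.6]
finger_gap: 0.585
gripper_force: 42.0
tcp [ 0.6126 -0.0111  0.1946] tool y dir deg -4.19 t 6.25
 d(cm) [0.34 0.27 7.76]
 w(deg) [-0.06 -0.01  0.01]  d after turn [0.34 0.26 7.76]
```

View pics/w1b.png

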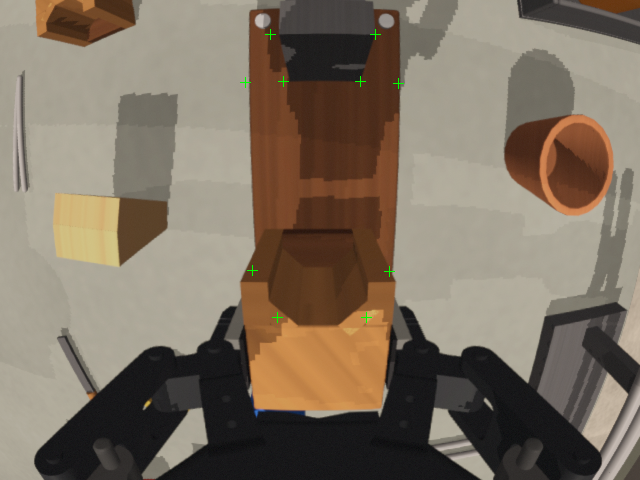

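Wrist view: the cheek foot edge at row 80 fits the predicted marks in y; the bed edges at (250,60) and (400,60) lie about 3 px right of the marks, so x needs a small correction.

```bash
python3 - <<'E'
from h import *
im=cv2.GaussianBlur(cv2.imread("pics/w1.png").astype(float),(3,3),0); p=eyes.camera_params("wrist")
s=im[:,:,2]-im[:,:,0]
a=np.radians(-4.2);X=np.array([np.cos(a),np.sin(a)]);Y=np.array([-np.sin(a),np.cos(a)])
o=np.array([.618,.028]); T=sense()["tcp_pos"][:2]
for r in (50,70,100,120,150,170,190,210):
    g=np.diff(s[r]); l=230+np.argmax(g[230:270]); q=380+np.argmin(g[380:415])
    w=world("wrist",[(l+.5,r),(q+.5,r)],.018,p)[:,:2]
    print(r,l,q,"frame xy mm",((w-o)@np.c_[X,Y]*1e3).round(1).tolist())
# held block: rim corners & near edge at its top
w=world("wrist",[(265,230),(373,230),(242,281),(395,281)],[.0985+.06]*2+[.0985+.06]*2,p)[:,:2]
print("block rel tcp",((w-T)@np.c_[X,Y]*1e3).round(1).tolist())
E
```

```text
50 249 398 frame xy mm [[-46.7, 88.3], [51.0, 89.1]]
70 249 399 frame xy mm [[-46.7, 74.5], [51.7, 75.2]]
100 249 398 frame xy mm [[-46.8, 54.1], [51.2, 54.8]]
120 249 398 frame xy mm [[-47.0, 40.7], [51.5, 41.3]]
150 250 397 frame xy mm [[-46.7, 20.6], [51.4, 21.0]]
170 251 397 frame xy mm [[-46.4, 7.0], [51.9, 7.4]]
190 252 396 frame xy mm [[-46.2, -6.7], [51.9, -6.4]]
210 253 395 frame xy mm [[-46.1, -20.8], [51.9, -20.5]]
block rel tcp [[-15.7, 46.4], [16.7, 46.5], [-23.9, 29.6], [24.7, 29.6]]
```

```bash
python3 -m inch '[{"dx":0.1,"dy":0.4,"dz":2,"wx":0,"wy":0,"wz":0},{"dx":0.1,"dy":0,"dz":2,"wx":0,"wy":0,"wz":0},{"dx":0,"dy":0,"dz":2,"wx":0,"wy":0,"wz":0},{"dx":0,"dy":0,"dz":1.2,"wx":0,"wy":0,"wz":0},{"dx":0,"dy":0,"dz":0,"wx":0,"wy":0,"wz":0},{"dx":0,"dy":0,"dz":0,"wx":0,"wy":0,"wz":0}]' ; python3 - <<'E'
from h import *
togo((.6169,-.0099,.115),-4.2)
p=grab("wrist","w2.png")
im=cv2.imread("pics/w2.png"); cv2.imwrite("pics/w2c.png",cv2.resize(im[60:360,180:460],None,fx=2,fy=2,interpolation=cv2.INTER_CUBIC))
E
```

```text
t: 7.05
tcp_pos: [0.6174, -0.0099, 0.1233]
tool_rot: [0.733, 0.681, 0.0, 0.0]
force: [0.1, 0.1, -1.1]
finger_gap: 0.581
gripper_force: 42.2
tcp [ 0.6174 -0.0099  0.1233] tool y dir deg -4.21 t 7.05
 d(cm) [-0.01 -0.05  0.83]
 w(deg) [ 0.07  0.01 -0.01]  d after turn [-0.01 -0.05  0.83]
```

View pics/w2c.png

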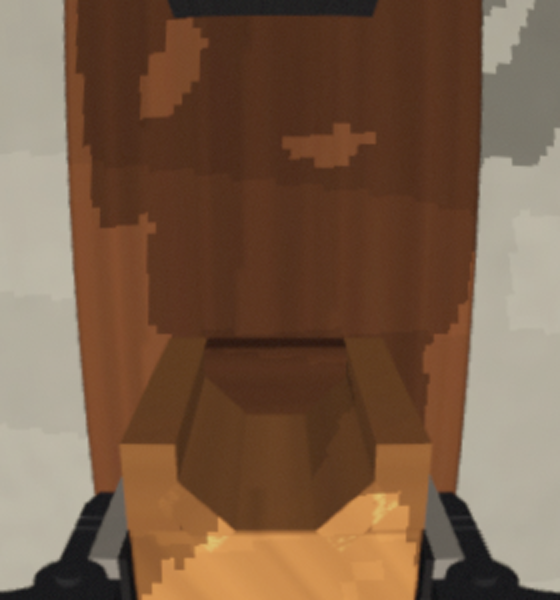

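The block's lower front corners (172,338) and (380,338) are centred between the bed edges at 82 and 468, so x is right. Now lower and push against the stop.

```bash
python3 -m inch '[{"dx":0,"dy":0,"dz":0.4,"wx":0,"wy":0,"wz":0},{"dx":0,"dy":0,"dz":0.3,"wx":0,"wy":0,"wz":0},{"dx":0,"dy":0,"dz":0,"wx":0,"wy":0,"wz":0}]';  python3 -m inch '[{"dx":-0.2,"dy":0,"dz":0,"wx":0,"wy":0,"wz":0},{"dx":-0.1,"dy":0,"dz":0,"wx":0,"wy":0,"wz":0},{"dx":0,"dy":0,"dz":0,"wx":0,"wy":0,"wz":0}]'
```

```text
t: 7.48
tcp_pos: [0.6168, -0.0099, 0.1157]
tool_rot: [0.733, 0.681, -0.0, -0.0]
force: [-0.2, 0.4, -1.0]
finger_gap: 0.58
gripper_force: 42.2
t: 7.85
tcp_pos: [0.6167, -0.011, 0.1159]
tool_rot: [0.733, 0.68, 0.001, -0.001]
force: [1.3, 7.6, -1.7]
finger_gap: 0.581
gripper_force: 42.1
```

```bash
python3 -m inch '[{"dx":0,"dy":0,"dz":0.1,"wx":0,"wy":0,"wz":0},{"dx":0,"dy":0,"dz":0.1,"wx":0,"wy":0,"wz":0},{"dx":0,"dy":0,"dz":0,"wx":0,"wy":0,"wz":0}]'
```

```text
t: 8.22
tcp_pos: [0.6168, -0.0109, 0.1146]
tool_rot: [0.733, 0.681, 0.001, -0.001]
force: [-0.3, 7.9, 2.9]
finger_gap: 0.581
gripper_force: 42.6
```

```bash
python3 -m inch '[{"dx":0,"dy":0,"dz":0,"wx":0,"wy":0,"wz":0},{"dx":0,"dy":0,"dz":0,"wx":0,"wy":0,"wz":0},{"dx":0,"dy":0,"dz":0,"wx":0,"wy":0,"wz":0},{"dx":0,"dy":0,"dz":-3,"wx":0,"wy":0,"wz":0},{"dx":0,"dy":0,"dz":-5,"wx":0,"wy":0,"wz":0},{"dx":0,"dy":0,"dz":-2,"wx":0,"wy":0,"wz":0},{"dx":0,"dy":0,"dz":0,"wx":0,"wy":0,"wz":0}]' 1; python3 - <<'E'
from h import *
togo((.4575,.177,.15),6.5)
E
```

```text
t: 9.1
tcp_pos: [0.6177, -0.0134, 0.2158]
tool_rot: [0.733, 0.68, 0.001, 0.002]
force: [-0.3, -0.6, -1.2]
finger_gap: 0.997
gripper_force: 0.0
tcp [ 0.6177 -0.0134  0.2158] tool y dir deg -4.25 t 9.1
 d(cm) [ 17.8  -17.42   6.49]
 w(deg) [  0.25   0.06 -10.75]  d after turn [ 20.73 -13.76   6.58]
```

```bash
python3 -m inch '[{"dx":0,"dy":0,"dz":0,"wx":0,"wy":0,"wz":-5.4},{"dx":0,"dy":-3,"dz":0,"wx":0,"wy":0,"wz":-5.4},{"dx":5,"dy":-3,"dz":0,"wx":0,"wy":0,"wz":0},{"dx":5,"dy":-3,"dz":0,"wx":0,"wy":0,"wz":0},{"dx":5,"dy":-3,"dz":0,"wx":0,"wy":0,"wz":0},{"dx":4,"dy":-1.8,"dz":0,"wx":0,"wy":0,"wz":0},{"dx":1.7,"dy":0,"dz":3,"wx":0,"wy":0,"wz":0},{"dx":0,"dy":0,"dz":2,"wx":0,"wy":0,"wz":0},{"dx":0,"dy":0,"dz":0,"wx":0,"wy":0,"wz":0}]'; python3 - <<'E'
from h import *
togo((.4575,.177,.095),6.5)
E
```

```text
t: 10.22
tcp_pos: [0.454, 0.1797, 0.1616]
tool_rot: [0.665, 0.747, -0.002, -0.002]
force: [0.9, -0.9, 0.3]
finger_gap: 0.998
gripper_force: 0.0
tcp [0.454  0.1797 0.1616] tool y dir deg 6.6 t 10.22
 d(cm) [-0.3   0.36  6.66]
 w(deg) [-0.35  0.02  0.1 ]  d after turn [-0.31  0.32  6.66]
```

```bash
python3 -m inch '[{"dx":-0.3,"dy":0.3,"dz":2,"wx":0,"wy":0,"wz":0},{"dx":0,"dy":0,"dz":2.5,"wx":0,"wy":0,"wz":0},{"dx":0,"dy":0,"dz":2,"wx":0,"wy":0,"wz":0},{"dx":0,"dy":0,"dz":0,"wx":0,"wy":0,"wz":0}]' && python3 -m inch '[{"dx":0,"dy":0,"dz":0,"wx":0,"wy":0,"wz":0},{"dx":0,"dy":0,"dz":0,"wx":0,"wy":0,"wz":0},{"dx":0,"dy":0,"dz":0,"wx":0,"wy":0,"wz":0},{"dx":0,"dy":0,"dz":0,"wx":0,"wy":0,"wz":0},{"dx":0,"dy":0,"dz":0,"wx":0,"wy":0,"wz":0},{"dx":0,"dy":0,"dz":0,"wx":0,"wy":0,"wz":0}]' 0 40 && python3 -m inch '[{"dx":0,"dy":0,"dz":-3,"wx":0,"wy":0,"wz":0},{"dx":0,"dy":0,"dz":-5,"wx":0,"wy":0,"wz":0},{"dx":0,"dy":0,"dz":-4,"wx":0,"wy":0,"wz":5.4},{"dx":0,"dy":0,"dz":0,"wx":0,"wy":0,"wz":5.3},{"dx":0,"dy":0,"dz":0,"wx":0,"wy":0,"wz":0}]'; python3 - <<'E'
from h import *
togo((.6203,.045,.13),-4.2)
E
```

```text
t: 10.72
tcp_pos: [0.4586, 0.1766, 0.098]
tool_rot: [0.666, 0.746, -0.001, -0.001]
force: [0.2, -0.5, 0.4]
finger_gap: 1.0
gripper_force: 0.0
t: 11.48
tcp_pos: [0.4596, 0.1772, 0.0999]
tool_rot: [0.665, 0.747, 0.001, 0.001]
force: [0.5, -0.8, 6.5]
finger_gap: 0.581
gripper_force: 42.1
t: 12.1
tcp_pos: [0.4588, 0.1772, 0.2195]
tool_rot: [0.732, 0.682, 0.0, 0.0]
force: [-0.3, 0.2, -0.6]
finger_gap: 0.579
gripper_force: 42.0
tcp [0.4588 0.1772 0.2195] tool y dir deg -4.06 t 12.1
 d(cm) [-12.04  17.03   8.96]
 w(deg) [ 0.05 -0.01  0.14]  d after turn [-12.    17.07   8.95]
```

```bash
python3 -m inch '[{"dx":-2,"dy":4,"dz":0,"wx":0,"wy":0,"wz":0},{"dx":-3,"dy":4,"dz":0,"wx":0,"wy":0,"wz":0},{"dx":-3,"dy":4,"dz":0,"wx":0,"wy":0,"wz":0},{"dx":-3,"dy":4,"dz":0,"wx":0,"wy":0,"wz":0},{"dx":-1,"dy":1,"dz":0,"wx":0,"wy":0,"wz":0},{"dx":0,"dy":0,"dz":3,"wx":0,"wy":0,"wz":0},{"dx":0,"dy":0,"dz":4,"wx":0,"wy":0,"wz":0},{"dx":0,"dy":0,"dz":1.5,"wx":0,"wy":0,"wz":0},{"dx":0,"dy":0,"dz":0,"wx":0,"wy":0,"wz":0},{"dx":0,"dy":0,"dz":0,"wx":0,"wy":0,"wz":0}]'; python3 - <<'E'
from h import *
togo((.6205,.043,.119),-4.2)
p=grab("wrist","w3.png")
im=cv2.imread("pics/w3.png"); cv2.imwrite("pics/w3c.png",cv2.resize(im[60:400,160:480],None,fx=1.7,fy=1.7,interpolation=cv2.INTER_CUBIC))
E
```

```text
t: 13.35
tcp_pos: [0.6207, 0.0454, 0.135]
tool_rot: [0.732, 0.681, 0.001, 0.001]
force: [0.2, -0.8, -1.3]
finger_gap: 0.579
gripper_force: 42.0
tcp [0.6207 0.0454 0.135 ] tool y dir deg -4.09 t 13.35
 d(cm) [-0.24 -0.    1.6 ]
 w(deg) [0.12 0.   0.11]  d after turn [-0.24  0.    1.6 ]
```

View pics/w3c.png

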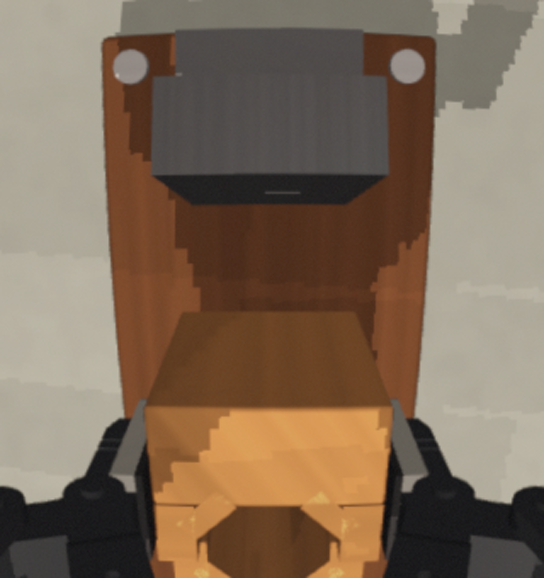

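The thin half hangs behind the thick one with its hollow towards it. Its rear lower corners (185,312) and (360,312) sit about 0.7 mm to the right of the bed centre (118..421), so I shift it slightly.

```bash
python3 -m inch '[{"dx":0,"dy":-0.06,"dz":1,"wx":0,"wy":0,"wz":0.1},{"dx":0,"dy":0,"dz":0.5,"wx":0,"wy":0,"wz":0},{"dx":0,"dy":0,"dz":0,"wx":0,"wy":0,"wz":0}]' && python3 -m inch '[{"dx":-0.3,"dy":0,"dz":0,"wx":0,"wy":0,"wz":0},{"dx":-0.3,"dy":0,"dz":0,"wx":0,"wy":0,"wz":0},{"dx":-0.1,"dy":0,"dz":0,"wx":0,"wy":0,"wz":0},{"dx":0,"dy":0,"dz":0,"wx":0,"wy":0,"wz":0}]'
```

```text
t: 13.78
tcp_pos: [0.619, 0.0453, 0.1183]
tool_rot: [0.733, 0.681, -0.0, -0.0]
force: [0.0, 1.0, -1.5]
finger_gap: 0.576
gripper_force: 42.0
t: 14.28
tcp_pos: [0.6189, 0.0381, 0.119]
tool_rot: [0.733, 0.68, 0.0, 0.0]
force: [0.3, 0.8, 0.1]
finger_gap: 0.579
gripper_force: 42.0
```

```bash
python3 -m inch '[{"dx":-0.1,"dy":0.06,"dz":0,"wx":0,"wy":0,"wz":0},{"dx":-0.1,"dy":0,"dz":0.1,"wx":0,"wy":0,"wz":0},{"dx":-0.1,"dy":0,"dz":0,"wx":0,"wy":0,"wz":0},{"dx":0,"dy":0,"dz":0,"wx":0,"wy":0,"wz":0}]'
```

```text
t: 14.78
tcp_pos: [0.6194, 0.037, 0.1181]
tool_rot: [0.733, 0.681, 0.001, -0.001]
force: [0.3, 6.4, 1.2]
finger_gap: 0.577
gripper_force: 42.2
```

```bash
python3 -m inch '[{"dx":0,"dy":0.05,"dz":0,"wx":0,"wy":0,"wz":0},{"dx":0,"dy":0,"dz":0,"wx":0,"wy":0,"wz":0}]' && python3 -m inch '[{"dx":0,"dy":0,"dz":0,"wx":0,"wy":0,"wz":0},{"dx":0,"dy":0,"dz":0,"wx":0,"wy":0,"wz":0},{"dx":0,"dy":0,"dz":0,"wx":0,"wy":0,"wz":0},{"dx":0,"dy":0,"dz":-3,"wx":0,"wy":0,"wz":0},{"dx":0,"dy":0,"dz":-5,"wx":0,"wy":0,"wz":0},{"dx":0,"dy":0,"dz":-2,"wx":0,"wy":0,"wz":6},{"dx":0,"dy":0,"dz":0,"wx":0,"wy":0,"wz":5.8},{"dx":0,"dy":0,"dz":0,"wx":0,"wy":0,"wz":0}]' 1; python3 - <<'E'
from h import *
togo((.4689,-.2997,.16),-16)
E
```

```text
t: 15.02
tcp_pos: [0.6196, 0.037, 0.1181]
tool_rot: [0.733, 0.681, 0.001, -0.001]
force: [0.1, 6.6, 1.2]
finger_gap: 0.576
gripper_force: 42.3
t: 16.02
tcp_pos: [0.6197, 0.0349, 0.2182]
tool_rot: [0.799, 0.602, 0.0, 0.0]
force: [-0.2, -0.2, -0.5]
finger_gap: 1.002
gripper_force: 0.0
tcp [0.6197 0.0349 0.2182] tool y dir deg -15.98 t 16.02
 d(cm) [-36.32  -5.29   5.82]
 w(deg) [0.03 0.   0.02]  d after turn [-36.32  -5.27   5.82]
```

```bash
python3 -m inch '[{"dx":-4,"dy":-1,"dz":0,"wx":0,"wy":0,"wz":0},{"dx":-6,"dy":-1,"dz":0,"wx":0,"wy":0,"wz":0},{"dx":-6,"dy":-1,"dz":0,"wx":0,"wy":0,"wz":0},{"dx":-6,"dy":-1,"dz":0,"wx":0,"wy":0,"wz":0},{"dx":-6,"dy":-1,"dz":0,"wx":0,"wy":0,"wz":0},{"dx":-5,"dy":-0.3,"dz":0,"wx":0,"wy":0,"wz":0},{"dx":-3.3,"dy":0,"dz":2,"wx":0,"wy":0,"wz":0},{"dx":0,"dy":0,"dz":2,"wx":0,"wy":0,"wz":0},{"dx":0,"dy":0,"dz":0,"wx":0,"wy":0,"wz":0},{"dx":0,"dy":0,"dz":0,"wx":0,"wy":0,"wz":0}]'; python3 - <<'E'
from h import *
togo((.4689,-.2997,.098),-16)
p=grab("wrist","w4.png")
E
```

```text
t: 17.27
tcp_pos: [0.4688, -0.2988, 0.178]
tool_rot: [0.798, 0.602, -0.0, -0.0]
force: [-0.5, 0.3, 0.1]
finger_gap: 0.998
gripper_force: 0.0
tcp [ 0.4688 -0.2988  0.178 ] tool y dir deg -15.95 t 17.27
 d(cm) [-0.08  0.04  8.  ]
 w(deg) [-0.01 -0.    0.05]  d after turn [-0.08  0.04  8.  ]
```

View pics/w4.png

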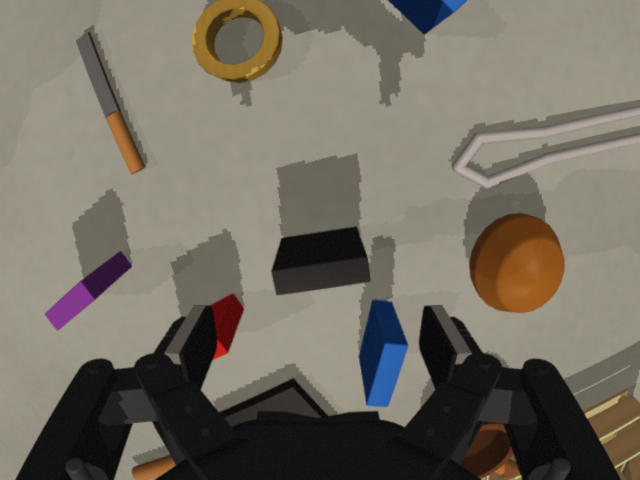

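Wrist view: the black plate's top face runs (275,264)-(365,253)-(370,280)-(276,294). Red and blue plates stand near (225,325) and (385,350); I check the plate's position and yaw, and the finger clearance, numerically.

```bash
python3 - <<'E'
from h import *
w=world("wrist",[(273,265),(365,253),(370,281),(276,294)],.06)[:,:2]; e=np.roll(w,-1,0)-w
print(w.mean(0),w.round(4).tolist(),np.hypot(*e.T),np.degrees(np.arctan2(e[:,1],e[:,0])))
w=world("wrist",[(236,294),(243,306),(375,300),(403,310),(407,345)],.06)[:,:2]; print(w.round(3).tolist())
print(w-[.4689,-.2997])
E
```

```text
[ 0.47025412 -0.30248078] [[0.4465, -0.2904], [0.4966, -0.2974], [0.4954, -0.3144], [0.4425, -0.3077]] [0.05053095 0.01706956 0.05334157 0.01775238] [ -7.89855883 -93.71515541 172.80985438  77.0557328 ]
[[0.42, -0.302], [0.421, -0.31], [0.496, -0.327], [0.51, -0.338], [0.508, -0.364]]
[[-0.04880013 -0.00209616]
 [-0.04757328 -0.01048202]
 [ 0.0266969  -0.02725787]
 [ 0.04129573 -0.0387294 ]
 [ 0.03946281 -0.06439424]]
```

Yaw is about -8°, and a wide-open left finger would come near the red plate's corner (0.420,-0.302). So I narrow the opening to 0.76 and shift the grip 4 mm in +y.

```bash
python3 -m inch '[{"dx":0,"dy":0.1,"dz":1,"wx":0,"wy":0,"wz":-8},{"dx":0,"dy":0,"dz":0,"wx":0,"wy":0,"wz":0},{"dx":0,"dy":0,"dz":0,"wx":0,"wy":0,"wz":0}]' 0.76; python3 - <<'E'
from h import *
togo((.471,-.298,.1),-8)
E
```

```text
t: 17.7
tcp_pos: [0.4699, -0.2992, 0.1685]
tool_rot: [0.755, 0.656, 0.0, 0.001]
force: [1.0, -0.8, -0.0]
finger_gap: 0.761
gripper_force: 0.0
tcp [ 0.4699 -0.2992  0.1685] tool y dir deg -8.08 t 17.7
 d(cm) [0.13 0.08 6.85]
 w(deg) [ 0.05  0.04 -0.08]  d after turn [0.13 0.09 6.85]
```

```bash
python3 -m inch '[{"dx":0.1,"dy":0.05,"dz":1.5,"wx":0,"wy":0,"wz":0},{"dx":0,"dy":0,"dz":1.5,"wx":0,"wy":0,"wz":0},{"dx":0,"dy":0,"dz":1.5,"wx":0,"wy":0,"wz":0},{"dx":0,"dy":0,"dz":1.5,"wx":0,"wy":0,"wz":0},{"dx":0,"dy":0,"dz":0.5,"wx":0,"wy":0,"wz":0},{"dx":0,"dy":0,"dz":0,"wx":0,"wy":0,"wz":0}]' && python3 -m inch '[{"dx":0,"dy":0,"dz":0,"wx":0,"wy":0,"wz":0},{"dx":0,"dy":0,"dz":0,"wx":0,"wy":0,"wz":0},{"dx":0,"dy":0,"dz":0,"wx":0,"wy":0,"wz":0},{"dx":0,"dy":0,"dz":0,"wx":0,"wy":0,"wz":0},{"dx":0,"dy":0,"dz":0,"wx":0,"wy":0,"wz":0}]' 0 40 && python3 -m inch '[{"dx":0,"dy":0,"dz":-3,"wx":0,"wy":0,"wz":0},{"dx":0,"dy":0,"dz":-5,"wx":0,"wy":0,"wz":0},{"dx":0,"dy":0,"dz":-4,"wx":0,"wy":0,"wz":-3.8},{"dx":0,"dy":0,"dz":0,"wx":0,"wy":0,"wz":0},{"dx":0,"dy":0,"dz":0,"wx":0,"wy":0,"wz":0}]'; python3 - <<'E'
from h import *
togo((.6214,.075,.135),-4.2)
E
```

```text
t: 18.45
tcp_pos: [0.4701, -0.2983, 0.1023]
tool_rot: [0.755, 0.656, -0.0, -0.0]
force: [0.3, 0.4, 0.4]
finger_gap: 0.761
gripper_force: 0.0
t: 19.08
tcp_pos: [0.4704, -0.2985, 0.1033]
tool_rot: [0.755, 0.656, 0.0, 0.0]
force: [0.3, 0.5, 3.7]
finger_gap: 0.626
gripper_force: 42.9
t: 19.7
tcp_pos: [0.4696, -0.2979, 0.2221]
tool_rot: [0.733, 0.68, -0.0, -0.001]
force: [-1.0, 0.2, -1.4]
finger_gap: 0.627
gripper_force: 42.7
tcp [ 0.4696 -0.2979  0.2221] tool y dir deg -4.25 t 19.7
 d(cm) [38.3  12.39  8.74]
 w(deg) [-0.08 -0.06 -0.05]  d after turn [38.3  12.41  8.71]
```

```bash
python3 -m inch '[{"dx":4,"dy":1,"dz":0,"wx":0,"wy":0,"wz":0},{"dx":6,"dy":2,"dz":0,"wx":0,"wy":0,"wz":0},{"dx":6,"dy":2,"dz":0,"wx":0,"wy":0,"wz":0},{"dx":6,"dy":2,"dz":0,"wx":0,"wy":0,"wz":0},{"dx":6,"dy":2,"dz":0,"wx":0,"wy":0,"wz":0},{"dx":6,"dy":2,"dz":0,"wx":0,"wy":0,"wz":0},{"dx":4.3,"dy":1.4,"dz":0,"wx":0,"wy":0,"wz":0},{"dx":0,"dy":0,"dz":3.5,"wx":0,"wy":0,"wz":0},{"dx":0,"dy":0,"dz":0,"wx":0,"wy":0,"wz":0},{"dx":0,"dy":0,"dz":0,"wx":0,"wy":0,"wz":0}]'; python3 - <<'E'
from h import *
togo((.6218,.0745,.122),-4.2)
p=grab("wrist","w5.png")
im=cv2.imread("pics/w5.png"); cv2.imwrite("pics/w5c.png",cv2.resize(im[60:440,130:510],None,fx=1.5,fy=1.5,interpolation=cv2.INTER_CUBIC))
E
```

```text
t: 20.95
tcp_pos: [0.6202, 0.0705, 0.187]
tool_rot: [0.733, 0.68, -0.001, -0.001]
force: [0.1, -0.5, -1.5]
finger_gap: 0.622
gripper_force: 42.5
tcp [0.6202 0.0705 0.187 ] tool y dir deg -4.28 t 20.95
 d(cm) [0.41 0.15 6.5 ]
 w(deg) [-0.13  0.   -0.08]  d after turn [0.41 0.13 6.5 ]
```

View pics/w5c.png

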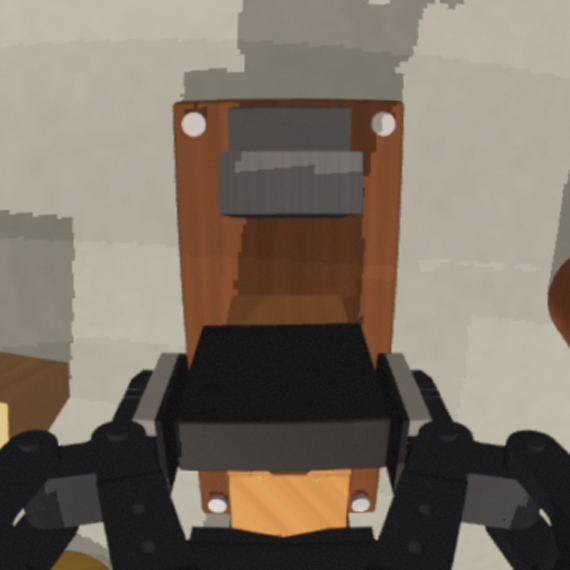

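Plate rear lower edge (207,326)-(360,324) is square to the frame. It sits a few mm left of the bed centre (188..392), so shift +x while lowering.

```bash
python3 -m inch '[{"dx":0.4,"dy":0.2,"dz":1,"wx":0,"wy":0,"wz":0},{"dx":0,"dy":0,"dz":2,"wx":0,"wy":0,"wz":0},{"dx":0,"dy":0,"dz":2,"wx":0,"wy":0,"wz":0},{"dx":0,"dy":0,"dz":0.8,"wx":0,"wy":0,"wz":0},{"dx":0,"dy":0,"dz":0,"wx":0,"wy":0,"wz":0},{"dx":0,"dy":0,"dz":0,"wx":0,"wy":0,"wz":0}]'; python3 - <<'E'
from h import *
togo((.6218,.0745,.121),-4.2)
p=grab("wrist","w6.png"); im=cv2.GaussianBlur(cv2.imread("pics/w6.png").astype(float),(3,3),0)
s=im[:,:,2]-im[:,:,0]; v=im.sum(2)
for r in range(150,300,10):
    g=np.diff(s[r]); l=230+np.argmax(g[230:275]); q=370+np.argmin(g[370:420]); d=np.where(v[r,l+5:q-5]<130)[0]
    print(r,l,q,(l+q)/2, (l+5+d.min(),l+5+d.max()) if len(d) else None)
E
```

```text
t: 21.75
tcp_pos: [0.6235, 0.0747, 0.1307]
tool_rot: [0.733, 0.681, 0.001, 0.001]
force: [-0.9, 0.2, -1.6]
finger_gap: 0.629
gripper_force: 42.5
tcp [0.6235 0.0747 0.1307] tool y dir deg -4.23 t 21.75
 d(cm) [-0.03 -0.17  0.97]
 w(deg) [ 0.1  -0.   -0.03]  d after turn [-0.03 -0.17  0.97]
150 242 389 315.5 None
160 245 387 316.0 None
170 236 413 324.5 None
180 257 412 334.5 None
190 257 412 334.5 None
200 237 412 324.5 None
210 239 411 325.0 None
220 240 410 325.0 None
230 238 409 323.5 None
240 240 409 324.5 None
250 242 408 325.0 None
260 262 407 334.5 None
270 263 406 334.5 None
280 255 405 330.0 (np.int64(265), np.int64(371))
290 230 404 317.0 (np.int64(262), np.int64(374))
```

```bash
python3 - <<'E'
import cv2
im=cv2.imread("pics/w6.png"); cv2.imwrite("pics/w6c.png",cv2.resize(im[130:430,160:480],None,fx=2,fy=2,interpolation=cv2.INTER_CUBIC))
E
```

```text
(no output)
```

View pics/w6c.png

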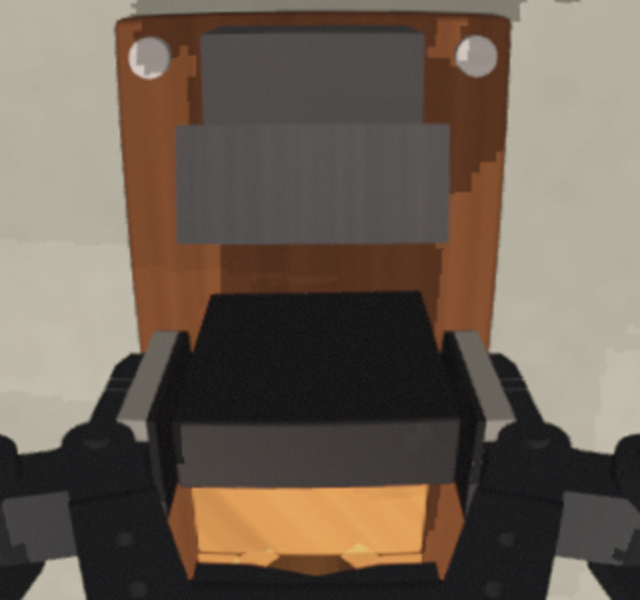

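Enlarged: plate rear lower edge 210..422 and bed 137..495 at row 293 share the centre 316; the cheek is at 313. It is centred within 1 mm; lower and push.

```bash
python3 -m inch '[{"dx":0,"dy":-0.05,"dz":0.5,"wx":0,"wy":0,"wz":0},{"dx":0,"dy":0,"dz":0.4,"wx":0,"wy":0,"wz":0},{"dx":0,"dy":0,"dz":0,"wx":0,"wy":0,"wz":0}]' && python3 -m inch '[{"dx":-0.2,"dy":0,"dz":0,"wx":0,"wy":0,"wz":0},{"dx":-0.2,"dy":0,"dz":0,"wx":0,"wy":0,"wz":0},{"dx":-0.1,"dy":0,"dz":0,"wx":0,"wy":0,"wz":0},{"dx":0,"dy":0,"dz":0,"wx":0,"wy":0,"wz":0}]'
```

```text
t: 22.18
tcp_pos: [0.6225, 0.0749, 0.1213]
tool_rot: [0.733, 0.681, 0.0, 0.0]
force: [-1.3, -0.1, 2.5]
finger_gap: 0.621
gripper_force: 43.1
t: 22.68
tcp_pos: [0.6224, 0.0716, 0.1213]
tool_rot: [0.733, 0.68, 0.002, -0.001]
force: [0.7, 7.2, 4.5]
finger_gap: 0.626
gripper_force: 43.2
```

```bash
python3 -m inch '[{"dx":0,"dy":0,"dz":0,"wx":0,"wy":0,"wz":0},{"dx":0,"dy":0,"dz":0,"wx":0,"wy":0,"wz":0},{"dx":0,"dy":0,"dz":0,"wx":0,"wy":0,"wz":0},{"dx":0,"dy":0,"dz":-3,"wx":0,"wy":0,"wz":0},{"dx":0,"dy":0,"dz":-5,"wx":0,"wy":0,"wz":0},{"dx":0,"dy":0,"dz":-3,"wx":0,"wy":0,"wz":3.8},{"dx":0,"dy":0,"dz":0,"wx":0,"wy":0,"wz":0}]' 1; python3 - <<'E'
from h import *
togo((.4726,.0169,.2),-8)
E
```

```text
t: 23.55
tcp_pos: [0.6236, 0.0695, 0.2337]
tool_rot: [0.755, 0.656, 0.002, 0.002]
force: [-0.7, 0.9, -0.3]
finger_gap: 0.999
gripper_force: 0.0
tcp [0.6236 0.0695 0.2337] tool y dir deg -8.02 t 23.55
 d(cm) [ -7.32 -14.24   3.28]
 w(deg) [ 0.37 -0.01 -0.02]  d after turn [ -7.31 -14.22   3.37]
```

```bash
python3 -m inch '[{"dx":-1.8,"dy":-3.5,"dz":0,"wx":0,"wy":0,"wz":0},{"dx":-2,"dy":-4,"dz":0,"wx":0,"wy":0,"wz":0},{"dx":-2,"dy":-4,"dz":0,"wx":0,"wy":0,"wz":0},{"dx":-1.5,"dy":-2.7,"dz":1,"wx":0,"wy":0,"wz":0},{"dx":0,"dy":0,"dz":2,"wx":0,"wy":0,"wz":0},{"dx":0,"dy":0,"dz":0,"wx":0,"wy":0,"wz":0},{"dx":0,"dy":0,"dz":0,"wx":0,"wy":0,"wz":0}]'; python3 - <<'E'
from h import *
togo((.4726,.0169,.12),-8)
p=grab("wrist","w7.png"); im=cv2.imread("pics/w7.png"); cv2.imwrite("pics/w7c.png",cv2.resize(im[140:440,160:480],None,fx=2,fy=2,interpolation=cv2.INTER_CUBIC))
E
```

```text
t: 24.42
tcp_pos: [0.4715, 0.0174, 0.2006]
tool_rot: [0.755, 0.656, -0.0, -0.0]
force: [0.4, -0.2, 0.6]
finger_gap: 1.001
gripper_force: 0.0
tcp [0.4715 0.0174 0.2006] tool y dir deg -8.0 t 24.43
 d(cm) [-0.03  0.12  8.06]
 w(deg) [-0.03 -0.   -0.  ]  d after turn [-0.03  0.11  8.06]
```

View pics/w7c.png

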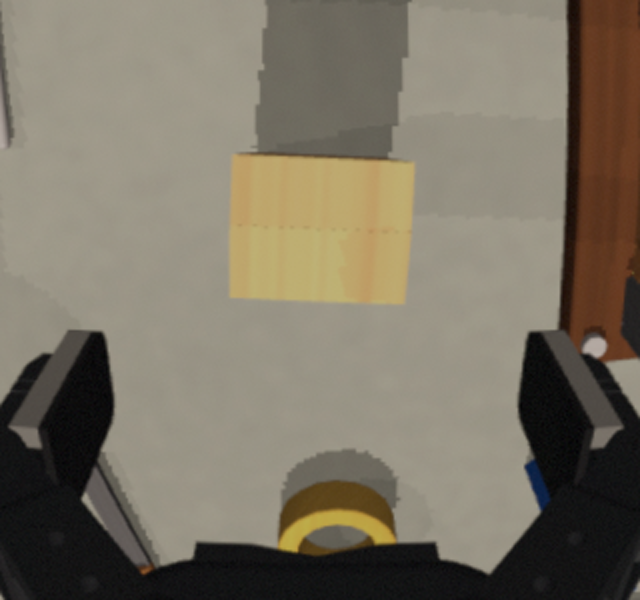

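Wedge top: near (-y) edge (229,298)-(405,303), bevel line at row 228, outer edge at row 157; upright.

```bash
python3 - <<'E'
from h import *
q=lambda L:[(160+x/2,140+y/2) for x,y in L]
w=world("wrist",q([(229,298),(405,303),(412,231),(231,226)]),.08)[:,:2]; e=np.roll(w,-1,0)-w
print(w.round(4).tolist(),np.hypot(*e.T).round(4),np.degrees(np.arctan2(e[:,1],e[:,0])).round(1), w[:2].mean(0))
E
```

```text
[[0.4459, 0.007], [0.4953, -0.0015], [0.4993, 0.0201], [0.4503, 0.0284]] [0.0502 0.022  0.0497 0.0219] [  -9.7   79.6  170.4 -101.8] [0.47059344 0.00272098]
```

```bash
python3 -m inch '[{"dx":0,"dy":0.15,"dz":2,"wx":0,"wy":0,"wz":1.7},{"dx":0,"dy":0,"dz":2.5,"wx":0,"wy":0,"wz":0},{"dx":0,"dy":0,"dz":2.5,"wx":0,"wy":0,"wz":0},{"dx":0,"dy":0,"dz":1,"wx":0,"wy":0,"wz":0},{"dx":0,"dy":0,"dz":0,"wx":0,"wy":0,"wz":0}]' && python3 -m inch '[{"dx":0,"dy":0,"dz":0,"wx":0,"wy":0,"wz":0},{"dx":0,"dy":0,"dz":0,"wx":0,"wy":0,"wz":0},{"dx":0,"dy":0,"dz":0,"wx":0,"wy":0,"wz":0},{"dx":0,"dy":0,"dz":0,"wx":0,"wy":0,"wz":0},{"dx":0,"dy":0,"dz":0,"wx":0,"wy":0,"wz":0},{"dx":0,"dy":0,"dz":0,"wx":0,"wy":0,"wz":0}]' 0 60 && python3 -m inch '[{"dx":0,"dy":0,"dz":-3,"wx":0,"wy":0,"wz":0},{"dx":0,"dy":0,"dz":-5,"wx":0,"wy":0,"wz":0},{"dx":0,"dy":0,"dz":-5,"wx":0,"wy":0,"wz":-5.5},{"dx":0,"dy":0,"dz":0,"wx":0,"wy":0,"wz":0},{"dx":0,"dy":0,"dz":0,"wx":0,"wy":0,"wz":0}]'; python3 - <<'E'
from h import *
togo((.6238,.094,.25),-4.2)
E
```

```text
t: 25.1
tcp_pos: [0.4729, 0.0172, 0.1207]
tool_rot: [0.764, 0.645, -0.0, -0.0]
force: [0.5, 0.1, 0.5]
finger_gap: 0.999
gripper_force: 0.0
t: 25.85
tcp_pos: [0.4733, 0.0171, 0.1219]
tool_rot: [0.764, 0.645, 0.001, 0.001]
force: [-0.7, 0.9, 6.1]
finger_gap: 0.576
gripper_force: 62.0
t: 26.48
tcp_pos: [0.4721, 0.0174, 0.2506]
tool_rot: [0.733, 0.68, -0.0, -0.0]
force: [-0.6, 0.4, -1.1]
finger_gap: 0.576
gripper_force: 62.4
tcp [0.4721 0.0174 0.2506] tool y dir deg -4.25 t 26.48
 d(cm) [ 8.77 14.56  0.05]
 w(deg) [-0.04 -0.01 -0.05]  d after turn [ 8.76 14.57  0.06]
```

```bash
python3 -m inch '[{"dx":1.5,"dy":3,"dz":0,"wx":0,"wy":0,"wz":0},{"dx":2,"dy":4,"dz":0,"wx":0,"wy":0,"wz":0},{"dx":2,"dy":4,"dz":0,"wx":0,"wy":0,"wz":0},{"dx":2,"dy":3.6,"dz":0,"wx":0,"wy":0,"wz":0},{"dx":1,"dy":0,"dz":0,"wx":0,"wy":0,"wz":0},{"dx":0,"dy":0,"dz":3,"wx":0,"wy":0,"wz":0},{"dx":0,"dy":0,"dz":0,"wx":0,"wy":0,"wz":0},{"dx":0,"dy":0,"dz":0,"wx":0,"wy":0,"wz":0}]'; python3 - <<'E'
from h import *
togo((.624,.0911,.166),-4.2)
p=grab("wrist","w8.png"); im=cv2.imread("pics/w8.png"); cv2.imwrite("pics/w8c.png",cv2.resize(im[110:470,140:500],None,fx=1.6,fy=1.6,interpolation=cv2.INTER_CUBIC))
E
```

```text
t: 27.48
tcp_pos: [0.6239, 0.091, 0.2204]
tool_rot: [0.733, 0.68, -0.001, -0.001]
force: [0.2, -1.1, -0.5]
finger_gap: 0.579
gripper_force: 62.5
tcp [0.6239 0.091  0.2204] tool y dir deg -4.25 t 27.48
 d(cm) [0.01 0.02 5.44]
 w(deg) [-0.11  0.01 -0.05]  d after turn [0.01 0.01 5.44]
```

View pics/w8c.png

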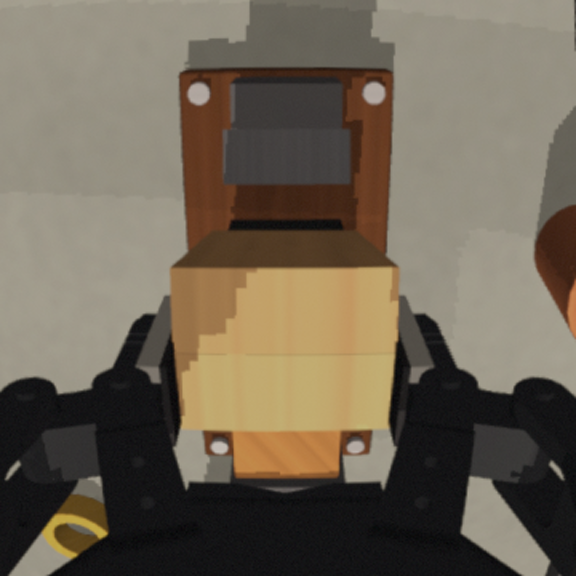

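The wedge (172..398) is above the slot between the plate's rear (230..343, row 225) and the cheek (223..350), centred within 1 mm. Lower it.

```bash
python3 -m inch '[{"dx":0,"dy":0,"dz":1.5,"wx":0,"wy":0,"wz":0},{"dx":0,"dy":0,"dz":1.5,"wx":0,"wy":0,"wz":0},{"dx":0,"dy":0,"dz":1,"wx":0,"wy":0,"wz":0},{"dx":0,"dy":0,"dz":0,"wx":0,"wy":0,"wz":0}]' && python3 -m inch '[{"dx":0,"dy":0,"dz":0.7,"wx":0,"wy":0,"wz":0},{"dx":0,"dy":0,"dz":0.5,"wx":0,"wy":0,"wz":0},{"dx":0,"dy":0,"dz":0,"wx":0,"wy":0,"wz":0}]'
```

```text
t: 28.02
tcp_pos: [0.6238, 0.0912, 0.1794]
tool_rot: [0.733, 0.681, -0.001, -0.001]
force: [0.6, 0.1, 0.0]
finger_gap: 0.575
gripper_force: 62.5
t: 28.4
tcp_pos: [0.6244, 0.0912, 0.1685]
tool_rot: [0.733, 0.681, -0.0, -0.0]
force: [-0.0, 0.3, -0.6]
finger_gap: 0.575
gripper_force: 62.5
```

```bash
python3 -m inch '[{"dx":-0.1,"dy":0,"dz":0.5,"wx":0,"wy":0,"wz":0},{"dx":-0.1,"dy":0,"dz":0.5,"wx":0,"wy":0,"wz":0},{"dx":0,"dy":0,"dz":0,"wx":0,"wy":0,"wz":0}]' && python3 -m inch '[{"dx":-0.1,"dy":0,"dz":0.3,"wx":0,"wy":0,"wz":0},{"dx":0,"dy":0,"dz":0.2,"wx":0,"wy":0,"wz":0},{"dx":0,"dy":0,"dz":0,"wx":0,"wy":0,"wz":0}]'
```

```text
t: 28.78
tcp_pos: [0.6242, 0.0891, 0.1584]
tool_rot: [0.733, 0.68, -0.0, -0.0]
force: [0.7, -0.1, -0.7]
finger_gap: 0.575
gripper_force: 62.5
t: 29.15
tcp_pos: [0.6245, 0.0886, 0.1537]
tool_rot: [0.733, 0.681, 0.0, -0.0]
force: [0.7, 3.1, -1.2]
finger_gap: 0.573
gripper_force: 62.5
```

```bash
python3 -m inch '[{"dx":0,"dy":0,"dz":0.2,"wx":0,"wy":0,"wz":0},{"dx":0,"dy":0,"dz":0.2,"wx":0,"wy":0,"wz":0},{"dx":0,"dy":0,"dz":0,"wx":0,"wy":0,"wz":0}]'; python3 -m inch '[{"dx":0,"dy":0,"dz":0.1,"wx":0,"wy":0,"wz":0},{"dx":0,"dy":0,"dz":0.1,"wx":0,"wy":0,"wz":0},{"dx":0,"dy":0,"dz":0,"wx":0,"wy":0,"wz":0}]'
```

```text
t: 29.52
tcp_pos: [0.6244, 0.0885, 0.1497]
tool_rot: [0.733, 0.681, 0.0, -0.0]
force: [0.4, 4.0, -0.6]
finger_gap: 0.575
gripper_force: 62.6
t: 29.9
tcp_pos: [0.6244, 0.0885, 0.1481]
tool_rot: [0.733, 0.681, 0.0, -0.0]
force: [0.7, 4.7, 2.7]
finger_gap: 0.579
gripper_force: 62.9
```

```bash
python3 -m inch '[{"dx":0,"dy":0,"dz":0.15,"wx":0,"wy":0,"wz":0},{"dx":0,"dy":0,"dz":0.15,"wx":0,"wy":0,"wz":0},{"dx":0,"dy":0,"dz":0,"wx":0,"wy":0,"wz":0}]'; python3 -m inch '[{"dx":0,"dy":0,"dz":0.15,"wx":0,"wy":0,"wz":0},{"dx":0,"dy":0,"dz":0.15,"wx":0,"wy":0,"wz":0},{"dx":0,"dy":0,"dz":0,"wx":0,"wy":0,"wz":0}]'
```

```text
t: 30.28
tcp_pos: [0.6245, 0.0885, 0.1478]
tool_rot: [0.732, 0.681, 0.0, 0.0]
force: [-3.2, 4.8, 16.0]
finger_gap: 0.572
gripper_force: 64.4
t: 30.65
tcp_pos: [0.6245, 0.0885, 0.1477]
tool_rot: [0.732, 0.681, 0.0, 0.001]
force: [-7.4, 5.4, 30.6]
finger_gap: 0.578
gripper_force: 66.2
```

```bash
python3 -m inch '[{"dx":0,"dy":0,"dz":-0.2,"wx":0,"wy":0,"wz":0},{"dx":0,"dy":0,"dz":-0.2,"wx":0,"wy":0,"wz":0},{"dx":0,"dy":0,"dz":0,"wx":0,"wy":0,"wz":0}]'; python3 -m inch '[{"dx":0,"dy":0,"dz":0,"wx":0,"wy":0,"wz":0},{"dx":0,"dy":0,"dz":0,"wx":0,"wy":0,"wz":0},{"dx":0,"dy":0,"dz":0,"wx":0,"wy":0,"wz":0},{"dx":0,"dy":0,"dz":-2,"wx":0,"wy":0,"wz":0},{"dx":0,"dy":0,"dz":-4,"wx":0,"wy":0,"wz":0},{"dx":0,"dy":0,"dz":-2,"wx":0,"wy":0,"wz":0},{"dx":0,"dy":0,"dz":0,"wx":0,"wy":0,"wz":0},{"dx":0,"dy":0,"dz":0,"wx":0,"wy":0,"wz":0}]' 0.85; python3 - <<'E'
from h import *
togo((.4552,-.1567,.2),-4.2)
p=grab("wrist","w9.png"); im=cv2.imread("pics/w9.png"); c=cv2.resize(im[110:470,140:500],None,fx=1.6,fy=1.6,interpolation=cv2.INTER_CUBIC)
import pickle; pickle.dump(p,open("w9.pkl","wb")); cv2.imwrite("pics/w9c.png",c)
E
```

```text
t: 31.02
tcp_pos: [0.6245, 0.0884, 0.1477]
tool_rot: [0.732, 0.681, 0.0, 0.0]
force: [-2.1, 4.1, 10.7]
finger_gap: 0.58
gripper_force: 64.0
t: 32.02
tcp_pos: [0.6237, 0.088, 0.2247]
tool_rot: [0.733, 0.681, -0.001, -0.001]
force: [0.2, 0.2, 0.3]
finger_gap: 0.849
gripper_force: 0.0
tcp [0.6237 0.088  0.2247] tool y dir deg -4.23 t 32.02
 d(cm) [-25.65 -14.99   2.51]
 w(deg) [-0.12  0.02 -0.03]  d after turn [-25.64 -15.01   2.47]
```

```bash
python3 -m inch '[{"dx":-3,"dy":0,"dz":0,"wx":0,"wy":0,"wz":0},{"dx":-5,"dy":-3,"dz":0,"wx":0,"wy":0,"wz":0},{"dx":-5,"dy":-4,"dz":0,"wx":0,"wy":0,"wz":0},{"dx":-5,"dy":-4,"dz":0,"wx":0,"wy":0,"wz":0},{"dx":-4,"dy":-3,"dz":0,"wx":0,"wy":0,"wz":0},{"dx":-3.6,"dy":-1,"dz":1,"wx":0,"wy":0,"wz":0},{"dx":0,"dy":0,"dz":4,"wx":0,"wy":0,"wz":0},{"dx":0,"dy":0,"dz":2,"wx":0,"wy":0,"wz":0},{"dx":0,"dy":0,"dz":0,"wx":0,"wy":0,"wz":0},{"dx":0,"dy":0,"dz":0,"wx":0,"wy":0,"wz":0}]' 1 40; python3 - <<'E'
from h import *
togo((.4552,-.1567,.085),-4.2)
p=grab("wrist","w10.png"); im=cv2.imread("pics/w10.png"); h=cv2.cvtColor(im,cv2.COLOR_BGR2HSV)
m=((h[:,:,0]>18)&(h[:,:,0]<32)&(h[:,:,1]>130)&(h[:,:,2]>60)).astype(np.uint8)
n,lab,st,ce=cv2.connectedComponentsWithStats(m); i=1+np.argmax(st[1:,4]); print(st[i])
b=(lab==i)
ys,xs=np.nonzero(b)
# predicted outline of ring at top estimate: top and bottom outer circles
a=np.linspace(0,2*np.pi,60)
for z in (.022,0):
    u=proj("wrist",np.c_[.4552+.028*np.cos(a),-.1567+.028*np.sin(a),0*a+z],p); print(z,u.min(0).round(1),u.max(0).round(1))
u=proj("wrist",np.c_[.4552+.018*np.cos(a),-.1567+.018*np.sin(a),0*a+.022],p); print("inner",u.min(0).round(1),u.max(0).round(1))
c=st[i,0]+st[i,2]//2; col=np.nonzero(b[:,c])[0]; print("col",c,col[np.r_[True,np.diff(col)>1]],col[np.r_[np.diff(col)>1,True]])
E
```

```text
t: 33.33
tcp_pos: [0.4581, -0.1538, 0.1559]
tool_rot: [0.733, 0.681, -0.0, -0.0]
force: [-0.5, -0.3, -0.0]
finger_gap: 0.998
gripper_force: 0.0
tcp [ 0.4581 -0.1538  0.1559] tool y dir deg -4.21 t 33.33
 d(cm) [-0.32 -0.27  7.09]
 w(deg) [-0.02 -0.01 -0.01]  d after turn [-0.31 -0.27  7.09]
[ 270  209   92   94 4602]
0.022 [265.5 217.1] [360.2 305.2]
0 [270.  208.1] [356.6 289.7]
inner [282.3 234. ] [343.3 290.7]
col 316 [211 277 281 283 288] [231 279 281 286 302]
```

```bash
python3 -m inch '[{"dx":-0.3,"dy":-0.15,"dz":2,"wx":0,"wy":0,"wz":0},{"dx":0,"dy":0,"dz":2.5,"wx":0,"wy":0,"wz":0},{"dx":0,"dy":0,"dz":2,"wx":0,"wy":0,"wz":0},{"dx":0,"dy":0,"dz":0.5,"wx":0,"wy":0,"wz":0},{"dx":0,"dy":0,"dz":0,"wx":0,"wy":0,"wz":0}]' && python3 -m inch '[{"dx":0,"dy":0,"dz":0,"wx":0,"wy":0,"wz":0},{"dx":0,"dy":0,"dz":0,"wx":0,"wy":0,"wz":0},{"dx":0,"dy":0,"dz":0,"wx":0,"wy":0,"wz":0},{"dx":0,"dy":0,"dz":0,"wx":0,"wy":0,"wz":0},{"dx":0,"dy":0,"dz":0,"wx":0,"wy":0,"wz":0}]' 0 40 && python3 -m inch '[{"dx":0,"dy":0,"dz":-3,"wx":0,"wy":0,"wz":0},{"dx":0,"dy":0,"dz":-5,"wx":0,"wy":0,"wz":0},{"dx":0,"dy":0,"dz":-5,"wx":0,"wy":0,"wz":0},{"dx":0,"dy":0,"dz":-2.5,"wx":0,"wy":0,"wz":0},{"dx":0,"dy":0,"dz":0,"wx":0,"wy":0,"wz":0}]'; python3 - <<'E'
from h import *
togo((.6190,.017,.2),-4.2)
E
```

```text
t: 34.0
tcp_pos: [0.4567, -0.1567, 0.0864]
tool_rot: [0.733, 0.681, 0.0, 0.0]
force: [0.2, 0.8, 0.4]
finger_gap: 0.999
gripper_force: 0.0
t: 34.62
tcp_pos: [0.4567, -0.1569, 0.0874]
tool_rot: [0.733, 0.68, 0.0, 0.001]
force: [-1.1, 0.1, 9.3]
finger_gap: 0.624
gripper_force: 40.0
t: 35.25
tcp_pos: [0.457, -0.157, 0.2429]
tool_rot: [0.733, 0.681, 0.001, 0.003]
force: [0.3, 0.1, -2.3]
finger_gap: 0.62
gripper_force: 42.7
tcp [ 0.457  -0.157   0.2429] tool y dir deg -4.22 t 35.25
 d(cm) [18.56 14.86  4.31]
 w(deg) [ 0.27  0.14 -0.02]  d after turn [18.54 14.89  4.29]
```

```bash
python3 -m inch '[{"dx":3,"dy":3,"dz":0,"wx":0,"wy":0,"wz":0},{"dx":4,"dy":4,"dz":0,"wx":0,"wy":0,"wz":0},{"dx":4,"dy":4,"dz":0,"wx":0,"wy":0,"wz":0},{"dx":4,"dy":3.9,"dz":0,"wx":0,"wy":0,"wz":0},{"dx":3.5,"dy":0,"dz":0,"wx":0,"wy":0,"wz":0},{"dx":0,"dy":0,"dz":3,"wx":0,"wy":0,"wz":0},{"dx":0,"dy":0,"dz":2.5,"wx":0,"wy":0,"wz":0},{"dx":0,"dy":0,"dz":0,"wx":0,"wy":0,"wz":0},{"dx":0,"dy":0,"dz":0,"wx":0,"wy":0,"wz":0}]'; python3 - <<'E'
from h import *
togo((.6188,.017,.165),-4.2)
p=grab("wrist","w11.png"); im=cv2.imread("pics/w11.png")
t=eyes.snapshot("top")[:,:,::-1]; cv2.imwrite("pics/t11.png",t)
c=cv2.resize(im[90:390,170:470],(600,600),interpolation=cv2.INTER_CUBIC)
d=cv2.resize(eyes.snapshot("scene")[190:330,310:360+90,::-1],(200,311),interpolation=cv2.INTER_CUBIC)
e=cv2.resize(t[120:190,245:370],(200,112),interpolation=cv2.INTER_CUBIC)
f=np.zeros((600,200,3),np.uint8); f[:311]=d; f[320:432]=e
cv2.imwrite("pics/w11c.png",np.hstack([c,f]))
E
```

```text
t: 36.38
tcp_pos: [0.6185, 0.0167, 0.1853]
tool_rot: [0.733, 0.68, -0.0, -0.0]
force: [1.6, -1.1, -1.8]
finger_gap: 0.618
gripper_force: 42.8
tcp [0.6185 0.0167 0.1853] tool y dir deg -4.24 t 36.38
 d(cm) [0.03 0.03 2.03]
 w(deg) [-0.05 -0.   -0.04]  d after turn [0.03 0.03 2.03]
```

View pics/w11c.png

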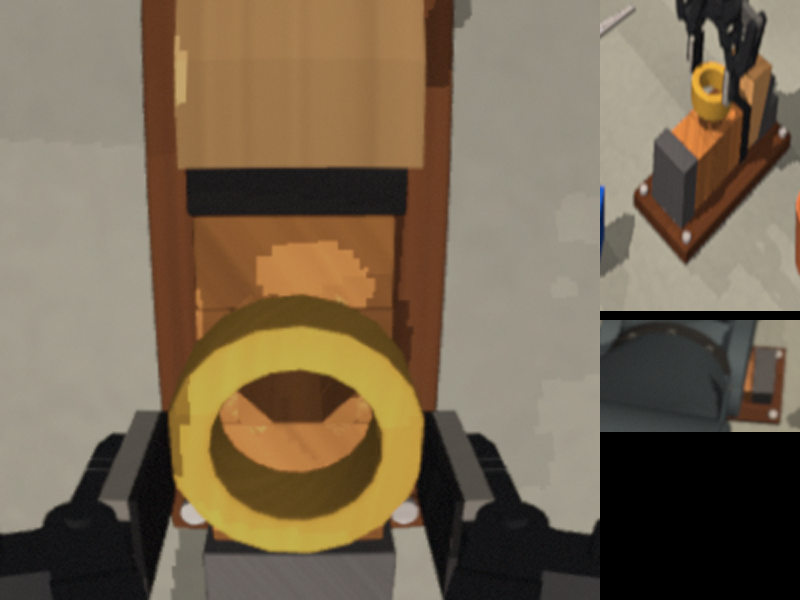

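The row looks closed: the wedge (176..425) is flush to the plate (168..215), the plate to the thin half, and all are centred at about 295. I fit the held ring's height and offset from its outline.

```bash
python3 - <<'E'
from h import *
p=eyes.camera_params("wrist"); T=sense()["tcp_pos"]; a=np.linspace(0,2*np.pi,90)
im=cv2.imread("pics/w11.png")
# crop coordinates -> full
q=lambda x,y:(170+x/2,90+y/2)
obs=np.array([*q(172,323),*q(424,552),*q(210,370),*q(382,520)]); print("obs outer min/max inner min/max",obs)
for h in (.06,.065,.07,.08,.09,.095):
    c=[]
    for r in (.028,.018):
        u=proj("wrist",np.c_[T[0]+r*np.cos(a),T[1]+r*np.sin(a),0*a+T[2]-h],p); c+=[*u.min(0),*u.max(0)]
    print(h,np.round(c,1))
E
```

```text
obs outer min/max inner min/max [256.  251.5 382.  366.  275.  275.  361.  350. ]
0.06 [247.9 259.4 385.8 377.3 272.3 283.7 361.4 359.4]
0.065 [249.9 254.7 383.8 370.4 273.6 278.4 360.1 352.7]
0.07 [251.8 250.3 381.9 363.8 274.8 273.3 358.9 346.3]
0.08 [255.3 242.3 378.5 351.5 277.1 264.2 356.6 334.4]
0.09 [258.4 235.2 375.3 340.2 279.1 256.  354.6 323.6]
0.095 [259.9 231.9 373.9 334.9 280.1 252.2 353.6 318.5]
```

```bash
python3 - <<'E'
from h import *
T=sense()["tcp_pos"]; a=np.radians(-4.2);A=np.c_[[np.cos(a),np.sin(a)],[-np.sin(a),np.cos(a)]]
q=lambda L:[(170+x/2,90+y/2) for x,y in L]
print(((world("wrist",q([(195,260),(393,260),(294,215),(294,308),(300,422)]),.078)[:,:2]-T[:2])@A*1e3).round(1))
E
```

```text
[[-24.6  30. ]
 [ 24.8  30. ]
 [  0.1  41.3]
 [  0.1  17.4]
 [  1.7 -15.1]]
```

The opening lies 1.2 mm towards +y of the tool and the ring 0.5 mm towards +x; correct and set down.

```bash
python3 -m inch '[{"dx":0.15,"dy":-0.03,"dz":0.5,"wx":0,"wy":0,"wz":0},{"dx":0,"dy":0,"dz":0.6,"wx":0,"wy":0,"wz":0},{"dx":0,"dy":0,"dz":0.5,"wx":0,"wy":0,"wz":0},{"dx":0,"dy":0,"dz":0,"wx":0,"wy":0,"wz":0}]' && python3 -m inch '[{"dx":0,"dy":0,"dz":0.2,"wx":0,"wy":0,"wz":0},{"dx":0,"dy":0,"dz":0.1,"wx":0,"wy":0,"wz":0},{"dx":0,"dy":0,"dz":0,"wx":0,"wy":0,"wz":0},{"dx":0,"dy":0,"dz":0,"wx":0,"wy":0,"wz":0}]'
```

```text
t: 37.02
tcp_pos: [0.618, 0.0184, 0.1692]
tool_rot: [0.733, 0.681, -0.0, -0.001]
force: [-0.6, 0.1, -2.0]
finger_gap: 0.62
gripper_force: 42.8
t: 37.52
tcp_pos: [0.6184, 0.0184, 0.167]
tool_rot: [0.733, 0.681, 0.0, 0.0]
force: [0.5, -0.5, -1.6]
finger_gap: 0.612
gripper_force: 42.8
```

```bash
python3 -m inch '[{"dx":0,"dy":0,"dz":0.1,"wx":0,"wy":0,"wz":0},{"dx":0,"dy":0,"dz":0.1,"wx":0,"wy":0,"wz":0},{"dx":0,"dy":0,"dz":0,"wx":0,"wy":0,"wz":0}]';  python3 -m inch '[{"dx":0,"dy":0,"dz":0.1,"wx":0,"wy":0,"wz":0},{"dx":0,"dy":0,"dz":0,"wx":0,"wy":0,"wz":0},{"dx":0,"dy":0,"dz":0,"wx":0,"wy":0,"wz":0}]'
```

```text
t: 37.9
tcp_pos: [0.6184, 0.0184, 0.1656]
tool_rot: [0.733, 0.681, 0.0, 0.0]
force: [-2.4, 0.3, 3.9]
finger_gap: 0.617
gripper_force: 43.6
t: 38.28
tcp_pos: [0.6184, 0.0184, 0.1655]
tool_rot: [0.733, 0.681, 0.0, 0.0]
force: [-3.2, 0.4, 9.0]
finger_gap: 0.616
gripper_force: 44.2
```

```bash
python3 -m inch '[{"dx":0,"dy":0,"dz":-0.15,"wx":0,"wy":0,"wz":0},{"dx":0,"dy":0,"dz":0,"wx":0,"wy":0,"wz":0}]' && python3 -m inch '[{"dx":0,"dy":0,"dz":0,"wx":0,"wy":0,"wz":0},{"dx":0,"dy":0,"dz":0,"wx":0,"wy":0,"wz":0},{"dx":0,"dy":0,"dz":0,"wx":0,"wy":0,"wz":0},{"dx":0,"dy":0,"dz":-1.5,"wx":0,"wy":0,"wz":0},{"dx":0,"dy":0,"dz":-3,"wx":0,"wy":0,"wz":0},{"dx":0,"dy":0,"dz":-3,"wx":0,"wy":0,"wz":0},{"dx":0,"dy":0,"dz":0,"wx":0,"wy":0,"wz":0},{"dx":0,"dy":0,"dz":0,"wx":0,"wy":0,"wz":0}]' 1; python3 - <<'E'
from h import *
p=grab("wrist","w12.png"); im=cv2.imread("pics/w12.png"); h=cv2.cvtColor(im,cv2.COLOR_BGR2HSV)
m=((h[:,:,0]>20)&(h[:,:,0]<32)&(h[:,:,1]>150)&(h[:,:,2]>130)).astype(np.uint8)
m[:, :200]=0;m[:,440:]=0
n,lab,st,ce=cv2.connectedComponentsWithStats(m); i=1+np.argmax(st[1:,4]); print(st[i])
a=np.linspace(0,2*np.pi,90); T=np.array([.6188,.0184])
for r in (.028,.018):
    u=proj("wrist",np.c_[T[0]+r*np.cos(a),T[1]+r*np.sin(a),0*a+.1],p); print(r,u.min(0).round(1),u.max(0).round(1))
s=im[:,:,2].astype(float); 
# wedge top/block edges by row
v=im.astype(int)
for r in (60,100,130,160,175,190): print(r,[tuple(v[r,c]) for c in (300,318,336)])
b=lab==i
print([ (r,np.nonzero(b[r])[0].min(),np.nonzero(b[r])[0].max()) for r in range(st[i,1],st[i,1]+st[i,3],8)])
E
```

```text
t: 38.52
tcp_pos: [0.6185, 0.0184, 0.1656]
tool_rot: [0.733, 0.681, 0.0, 0.0]
force: [-1.8, -0.1, 3.2]
finger_gap: 0.613
gripper_force: 43.5
t: 39.52
tcp_pos: [0.618, 0.0184, 0.2404]
tool_rot: [0.733, 0.681, -0.0, -0.0]
force: [-0.6, 0.2, -0.6]
finger_gap: 1.002
gripper_force: 0.0
[ 274  208   89   85 3270]
0.028 [272.4 208.9] [365.  295.8]
0.018 [288.9 225.5] [348.6 281.4]
60 [(np.int64(57), np.int64(58), np.int64(62)), (np.int64(57), np.int64(59), np.int64(62)), (np.int64(58), np.int64(59), np.int64(62))]
100 [(np.int64(95), np.int64(150), np.int64(186)), (np.int64(101), np.int64(157), np.int64(186)), (np.int64(100), np.int64(154), np.int64(186))]
130 [(np.int64(101), np.int64(157), np.int64(186)), (np.int64(108), np.int64(165), np.int64(186)), (np.int64(105), np.int64(162), np.int64(186))]
160 [(np.int64(102), np.int64(158), np.int64(186)), (np.int64(107), np.int64(164), np.int64(186)), (np.int64(104), np.int64(162), np.int64(186))]
175 [(np.int64(37), np.int64(36), np.int64(41)), (np.int64(27), np.int64(27), np.int64(29)), (np.int64(37), np.int64(40), np.int64(43))]
190 [(np.int64(43), np.int64(85), np.int64(133)), (np.int64(44), np.int64(84), np.int64(133)), (np.int64(45), np.int64(86), np.int64(137))]
[(208, np.int64(320), np.int64(320)), (216, np.int64(294), np.int64(343)), (224, np.int64(284), np.int64(352)), (232, np.int64(279), np.int64(358)), (240, np.int64(275), np.int64(361)), (248, np.int64(274), np.int64(362)), (256, np.int64(274), np.int64(362)), (264, np.int64(276), np.int64(360)), (272, np.int64(280), np.int64(357)), (280, np.int64(286), np.int64(350)), (288, np.int64(297), np.int64(339))]
```

```bash
python3 -m inch '[{"dx":0,"dy":0,"dz":-3,"wx":0,"wy":0,"wz":0},{"dx":0,"dy":0,"dz":0,"wx":0,"wy":0,"wz":0},{"dx":0,"dy":0,"dz":0,"wx":0,"wy":0,"wz":0}]'; python3 -c "
from station import workorder; print(workorder.sign_off())"
```

```text
t: 39.95
tcp_pos: [0.6177, 0.0185, 0.2691]
tool_rot: [0.733, 0.681, -0.001, -0.001]
force: [-0.9, 0.5, -0.2]
finger_gap: 1.001
gripper_force: 0.0
the job is handed in; nothing more can be done
None
```

The job is handed in at 40 s: the mould row is wedged tight (a 30 N push no longer moved the wedge), the neck ring lies within about 1 mm of centred over the opening, and neither the tumbler nor the paperweight was touched; the sign-off gave no verdict.

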